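# Sort ridge tiles: damp over the drying bar, dry into the lidded box

## Task

Swing the lid of the plywood box right open until it leans on its stop, then heft each ridge tile on the bench to feel whether it is still damp (heavier, about 0.48 kg) or dry (about 0.34 kg): they look alike. Hang every damp tile astride the drying bar, seated squarely with its ridge along the bar, and stand every dry tile upright on the floor of the box; then shut the lid. Tip no tile onto its side, and do not push aside or upset the paint pot, the green bottle or the blue cup.

Things in the scene. Friction and masses are not known exactly. Their poses are not given: they have to be found in the camera images.
- tile_a: terracotta ridge tile, an upside-down channel: flat crown (inside 32 mm wide) and two wings flaring to 103 mm, 100 long, walls 12; on top an upright crest 14 mm thick, 100 long, to grip. Origin: midway between the lower edges it stands on; z up, y along the ridge. Crown underside at z 43 mm, top 55, crest top 87. 0.34 kg dry, 0.48 damp (within 5 percent), all alike. Can be absent
- tile_b: terracotta ridge tile, an upside-down channel: flat crown (inside 32 mm wide) and two wings flaring to 103 mm, 100 long, walls 12; on top an upright crest 14 mm thick, 100 long, to grip. Origin: midway between the lower edges it stands on; z up, y along the ridge. Crown underside at z 43 mm, top 55, crest top 87. 0.34 kg dry, 0.48 damp (within 5 percent), all alike. Can be absent
- tile_c: terracotta ridge tile, an upside-down channel: flat crown (inside 32 mm wide) and two wings flaring to 103 mm, 100 long, walls 12; on top an upright crest 14 mm thick, 100 long, to grip. Origin: midway between the lower edges it stands on; z up, y along the ridge. Crown underside at z 43 mm, top 55, crest top 87. 0.34 kg dry, 0.48 damp (within 5 percent), all alike. Can be absent
- tile_d: terracotta ridge tile, an upside-down channel: flat crown (inside 32 mm wide) and two wings flaring to 103 mm, 100 long, walls 12; on top an upright crest 14 mm thick, 100 long, to grip. Origin: midway between the lower edges it stands on; z up, y along the ridge. Crown underside at z 43 mm, top 55, crest top 87. 0.34 kg dry, 0.48 damp (within 5 percent), all alike. Can be absent
- bar_mid (a point): middle of the drying bar's top face, 170 mm above the bench. The bar is a bare square metal tube, 24 x 24 mm, 320 mm long along this point's y, on two posts that stay below it, over a grey drip tray 150 x 360 x 14 mm. z up. A tile astride it rests with the underside of its crown on the bar, its origin 43 mm lower than this point. Room for two tiles end to end, at y = -62 and 62 mm
- ware_box: plywood box with a hinged lid, fixed to the bench. Origin: centre of its underside; x from its front (handle side) to its hinge side, y along the hinge, z up. Outside 220 (x) x 300 (y) x 110 mm, walls and floor 10 mm thick: the floor is 10 mm above the origin. Room for two tiles with ridges along y, at y = -65 and 65 mm
- lid (a joint): angle of the box lid in rad: 0 shut, 1.83 leaning back on its stop, 15 degrees past upright. Lid 220 x 300 x 10 mm, 0.45 kg, damped hinge: it stays on its stop by its own weight, and falls slowly shut when short of upright
- lid_hinge (a point): middle of the lid's hinge axis, on the box's rear top edge (110 mm above its underside, 110 mm behind its centre); axes as ware_box, hinge axis along y. The opening lid's free edge goes up and over towards +x
- lid_handle (a point): middle of the grip of the lid's bow handle: a round bar 12 mm thick, 110 mm long, parallel to the hinge, 40 mm off the lid's outer face, 200 mm along the lid from the hinge axis and 50 mm off it on the outer side. It can be pinched across from straight above at every lid angle: the round bar turns between the fingers
- rack: the drying rack that carries the bar: origin on the bench below bar_mid, same axes
- paint_pot: white paint pot, 96 mm across, 75 mm high, origin at its underside; leave alone
- spray_bottle: green bottle with a white cap, 66 mm across, 190 mm high; leave alone
- jar: blue ceramic cup, 76 mm across, 100 mm high; leave alone
Things that resemble listed ones, but are neither listed nor needed, are in the scene too. What is shaped like the tile_d but purple is not meant.

How it is judged:
By the outcome, as a careful person would: the job done as asked, in the order asked, and still so for the second after the job is handed in, with the robot touching nothing.
Of tile_a, tile_b, tile_c, tile_d only 3 to 4 are there at a start; the rules pass over those that are not, and their reading is None.
At some moment in a run one of tile_a, tile_b, tile_c, tile_d may be knocked a few centimetres aside while the robot is not near it.
It also fails if it takes over 210 s, if anything falls off the work surface, if the arm or the gripper's body presses on something with over 40 N, if the wrist force passes 120 N, or if a joint passes its speed limit or range.

## Robot

A 6-joint arm with a two-finger parallel gripper is mounted at the origin on the work surface. World frame = base frame: x ahead of the robot, y to its left, z up, the work surface at z = 0. Lengths are in mm, angles in rad, forces in N, time in s.
With the tool pointing down it reaches from about 400 to 925 mm from the base axis. Payload 12.5 kg.
Tool frame: the origin (TCP) lies between the finger pads; the fingertips stand 11 mm ahead of it and the grasp point (between the pads) lies 8 mm behind it; y points along the fingers, x is the direction in which the jaws open and shut, and the axes are right-handed (so a half turn about y gives the same grasp; the last joint's range is limited). The gripper opens to 95 mm and grips with 3 to 60 N. Pads are 20 mm wide; open, the fingers measure 119 mm over their backs; the gripper's body (75 mm by 180 mm) begins 59 mm behind the grasp point.
Start: joints at [-1.384, 0.491, 1.559, -0, 1.092, -0.106], TCP at [180.419, -598.41, 225.661] pointing down, gripper open.
Joint ranges: [-3.1, 3.1], [-0.84, 2.19], [0.05, 2.79], [-1.13, 4.28], [0.06, 2.93], [-2.69, 2.69]. Speed limits (rad/s): [2.22, 2.22, 2.79, 3.14, 3.14, 3.14].

## Interface

Orientations are given as [roll, pitch, yaw] about the fixed x, y, z axes, in that order (R = Rz(yaw) Ry(pitch) Rx(roll)).
In Python, from cell import env gives the robot as it stands.
- The arm moves only by the tool jog_arm, never from a script. Its argument "series" is a list of rows, each an object of numbers: "dx", "dy", "dz": the shift along the world's x, y, z in m; "rx", "ry", "rz": the turn, a rotation vector about the world's x, y, z in degrees; "gripper": the opening, from 0 (shut) to 1 (fully open). A call has 1 to 12 rows; each row shifts and turns the commanded pose from where the row before left it; what a row does not reach is not made up. A row lasts 1/10 s, in which the tool goes at most 50 mm and 8.59 degrees, less where a joint would pass 70% of its speed; a pose out of reach is approached as far as the arm can. A call is refused whole if a number of a shift passes 0.05 or a number of a turn 8.59, either way. A call with a gripper value outside its range is refused whole. The fingers move at their own pace and stop on an object; the grip force is fixed at half the most. Time passes only in rows, so rows that do not move let the fingers close. It gives the time, the measured TCP pose, the force and the opening at its end, in the units of the state.
- env.state(): the state, without advancing time (a new reading comes with each control period).
- env.read_camera(name): name is "side" or "top"; returns the picture (480x640x3 uint8, red, green, blue); there is no depth.
- env.camera_info(name): a dict with "camera_matrix" (3x3 intrinsics, pixels), "k1" (the pictures are not rectified: a ray, as slopes to the right and down, at radius r is drawn at 1 + k1 r^2 times it, then the intrinsics apply), "R" (3x3) and "t" (3): a world point X has camera coordinates R X + t. Camera axes: x right, y down, z forward; pixel columns grow to the right and rows downward; lengths in mm; the calibration is good to about 2 mm. A picture is of the moment at which its call begins. camera_info takes no time and is no camera call.
- env.job_done(): hands the job in, once; it reports no verdict.
The state is a dict: "t": time; "joints": joint angles; "qvel": joint speeds; "tau": joint torques, N m; "eef_pos": TCP position; "tcp_rot": TCP orientation; "ft_force": force on the tool from outside, world axes, zero at the start; "moment": the same for the moment, N m; "opening": opening from 0.0 (shut) to 1.0 (fully open).
Only numpy, scipy, OpenCV 4.12 (cv2) and the standard library are available. Lean on these libraries where they do the work, as an engineer would, in place of code of your own. Each camera call takes 0.05 s, during which the arm holds its last target.

## Working session

There is one attempt and no reset: what is moved stays moved. The work goes in short steps, Python scripts to look and compute and a tool call to move; the robot and the scene stay as the last step left them, time stands still between calls to the robot, and variables do not carry over. Pictures are saved under pics/ and viewed, and the job is handed in when it is done.

Besides the shell and the picture viewer there is one more tool, called after "Request:" as name(argument=value, ...) on one line, values as JSON. jog_arm: Moves the arm, as the interface text tells. Its arguments: {"type":"object","properties":{"series":{"type":"array"}},"required":["series"]}

```bash
ls; mkdir -p pics; python3 - <<'E'
from cell import env
import cv2
s=env.state();print(s)
for n in("top","side"):
    im=env.read_camera(n);cv2.imwrite(f"pics/{n}0.png",im[:,:,::-1]);print(n,env.camera_info(n))
E
```

```text
pics
{'t': 0.0, 'joints': array([-1.38361189e+00,  4.91561527e-01,  1.55945067e+00, -2.32449616e-05,
        1.09169663e+00, -1.05593006e-01]), 'qvel': array([ 0.00040861,  0.00106656, -0.00117512, -0.00169564, -0.00153584,
       -0.00174742]), 'tau': array([ 8.45396953e-04, -6.12632418e+01, -2.58187348e+01,  6.91846898e-02,
        4.80523438e-02, -9.56050872e-05]), 'eef_pos': array([ 180.36020136, -598.1681807 ,  225.06010029]), 'tcp_rot': array([-1.57069919e+00,  1.11213116e-03, -1.27800810e+00]), 'ft_force': array([-1.1450568 , -0.06388933,  0.40877879]), 'moment': array([-0.00627633,  0.02773278,  0.00586286]), 'opening': 1.0035836997892602}
top {'camera_matrix': array([[517.56098675,   0.        , 318.69639121],
       [  0.        , 517.56098675, 243.54325118],
       [  0.        ,   0.        ,   1.        ]]), 'k1': -0.08644721640764212, 'R': array([[ 0.02514979, -0.99967406, -0.00438898],
       [-0.99825972, -0.02487947, -0.05346543],
       [ 0.05333881,  0.00572599, -0.99856006]]), 't': array([ -71.34956992,  511.71522025, 1466.24157962])}
side {'camera_matrix': array([[609.42146415,   0.        , 308.78680718],
       [  0.        , 609.42146415, 243.22137563],
       [  0.        ,   0.        ,   1.        ]]), 'k1': 0.024734834462806436, 'R': array([[-0.88494978, -0.46514937,  0.02235954],
       [-0.24995925,  0.43394144, -0.86557218],
       [ 0.39291762, -0.77157688, -0.50028477]]), 't': array([ 441.54363279,  250.86280245, 1449.77048818])}
```

View pics/top0.png

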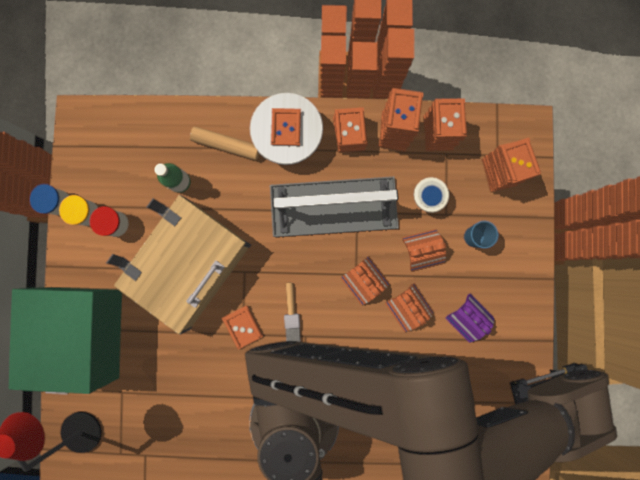

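View pics/side0.png

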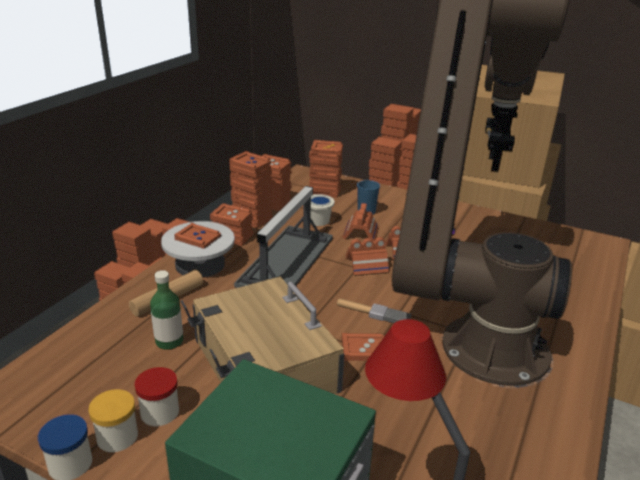

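```bash
cat > h.py <<'E'
import numpy as np, cv2
from cell import env
def P(n,X):
    c=env.camera_info(n);X=np.atleast_2d(X).astype(float)
    q=X@c["R"].T+c["t"];s=q[:,:2]/q[:,2:];r2=(s**2).sum(1,keepdims=True)
    s=s*(1+c["k1"]*r2);K=c["camera_matrix"]
    return s@K[:2,:2].T+K[:2,2]
def ray(n,uv):
    c=env.camera_info(n);K=c["camera_matrix"]
    d=cv2.undistortPoints(np.array(uv,float).reshape(-1,1,2),K,np.array([c["k1"],0,0,0,0.])).reshape(-1,2)
    d=np.c_[d,np.ones(len(d))]@c["R"]
    return -c["R"].T@c["t"],d
def on(n,uv,z):
    o,d=ray(n,uv);return o+d*((z-o[2])/d[:,2])[:,None]
def crop(im,x,y,w,h,k,f):
    cv2.imwrite("pics/"+f,cv2.resize(im[y:y+h,x:x+w,::-1],None,fx=k,fy=k,interpolation=cv2.INTER_CUBIC))
E
python3 - <<'E'
from h import *
t=cv2.imread("pics/top0.png")[:,:,::-1]
crop(t,330,210,180,140,4,"c1.png"); crop(t,100,180,200,160,4,"c2.png"); crop(t,260,160,160,90,5,"c3.png")
E
```

```text
(no output)
```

View pics/c1.png

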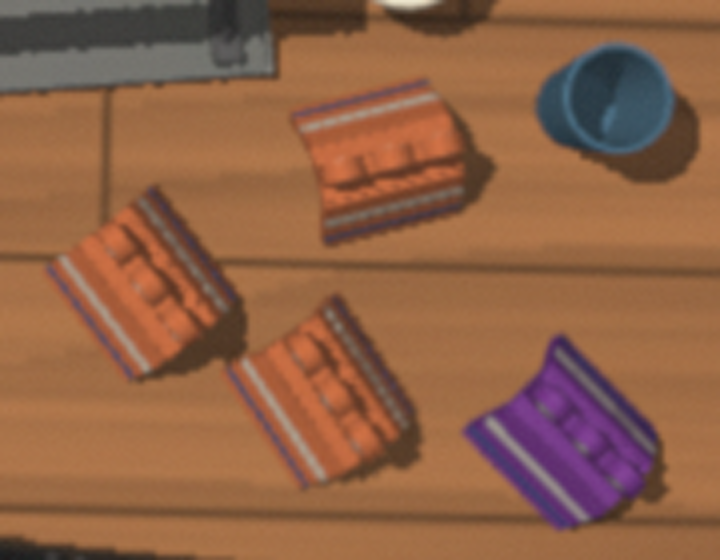

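View pics/c2.png

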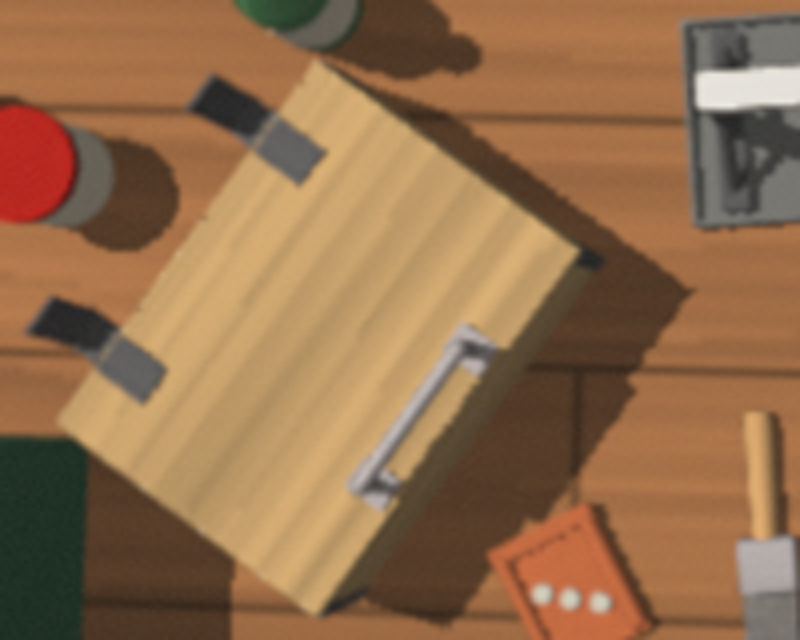

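View pics/c3.png

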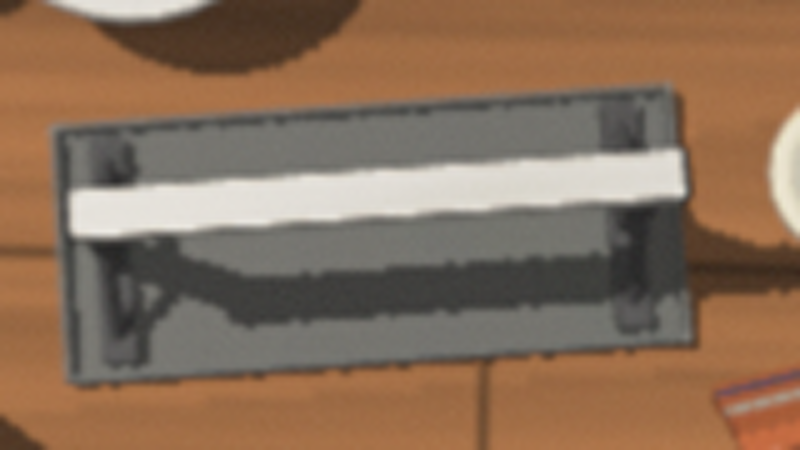

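```bash
python3 - <<'E'
from h import *
def rep(name,c,z):
    p=on("top",c,z)[:,:2];print(name,"ctr",p.mean(0).round(1),"edges",[ (np.hypot(*(p[(i+1)%len(p)]-p[i])).round(1), np.degrees(np.arctan2(*(p[(i+1)%len(p)]-p[i])[::-1])).round(1)) for i in range(len(p))])
o=np.array([330,210])
T={"t1":[(295,118),(430,82),(463,210),(327,243)],"t2":[(153,190),(240,300),(135,380),(50,270)],"t3":[(335,297),(410,425),(305,487),(230,365)],"pur":[(560,335),(657,440),(570,527),(467,432)]}
for k,c in T.items(): rep(k,np.array(c)/4+o,2)
rep("lid",np.array([(315,60),(585,250),(320,615),(60,420)])/4+[100,180],120)
rep("handle",np.array([(468,332),(362,488)])/4+[100,180],160)
rep("bar",np.array([(70,190),(684,150),(688,197),(72,237)])/5+[260,160],170)
for n,uv,z in [("paint",(431,194),75),("cup",(486,235),100),("bottle",(163,170),190),("trowel",(292,310),10),("brick",(242,327),20)]: print(n,on("top",[uv],z).round())
E
```

```text
t1 ctr [ 500.6 -365. ] edges [(np.float64(101.9), np.float64(-73.7)), (np.float64(95.5), np.float64(-164.7)), (np.float64(101.8), np.float64(104.9)), (np.float64(92.9), np.float64(15.4))]
t2 ctr [ 409.  -197.4] edges [(np.float64(100.7), np.float64(-140.3)), (np.float64(94.9), np.float64(128.5)), (np.float64(99.6), np.float64(39.1)), (np.float64(93.9), np.float64(-50.8))]
t3 ctr [ 334.1 -325.3] edges [(np.float64(106.5), np.float64(-148.3)), (np.float64(87.8), np.float64(121.5)), (np.float64(102.6), np.float64(32.9)), (np.float64(90.2), np.float64(-56.0))]
pur ctr [ 308.9 -502.6] edges [(np.float64(103.7), np.float64(-135.8)), (np.float64(89.3), np.float64(135.4)), (np.float64(101.4), np.float64(48.8)), (np.float64(97.4), np.float64(-43.2))]
lid ctr [444.  310.4] edges [(np.float64(223.9), np.float64(-123.4)), (np.float64(299.5), np.float64(145.5)), (np.float64(220.0), np.float64(55.7)), (np.float64(296.2), np.float64(-33.7))]
handle ctr [397.5 234.7] edges [(np.float64(121.6), np.float64(147.4)), (np.float64(121.6), np.float64(-32.6))]
bar ctr [ 621.6 -100.4] edges [(np.float64(316.9), np.float64(-84.8)), (np.float64(24.5), np.float64(-174.3)), (np.float64(317.5), np.float64(95.2)), (np.float64(24.4), np.float64(4.2))]
paint [[ 655. -366.   75.]]
cup [[ 543. -513.  100.]]
bottle [[683. 345. 190.]]
trowel [[322.  13.  10.]]
brick [[271. 153.  20.]]
```

Request:
jog_arm(series=[{"dx":0.037,"dy":0.022,"dz":0.01,"rz":8.5},{"dx":0.037,"dy":0.022,"dz":0.01,"rz":8.5},{"dx":0.037,"dy":0.022,"dz":0.01,"rz":8.5},{"dx":0.037,"dy":0.022,"dz":0.01,"rz":8.5},{"dx":0.037,"dy":0.022,"dz":0.01,"rz":8.5},{"dx":0.037,"dy":0.022,"dz":0.01,"rz":8.5},{"dx":0.037,"dy":0.022,"rz":8.5},{"dx":0.017,"dy":0.045,"rz":8.5},{"dx":0.017,"dy":0.045,"rz":8.5},{"dx":0.017,"dy":0.045,"rz":8.5},{"dx":0.017,"dy":0.045,"rz":8.5},{"dx":0.017,"dy":0.045,"rz":8.5}])

```text
$.series[0]: bad value
```

Request:
jog_arm(series=[{"dx":0.037,"dy":0.022,"dz":0.01,"rx":0.0,"ry":0.0,"rz":8.5,"gripper":1.0}])

```text
t: 0.2
eef_pos: [214.9, -577.4, 234.0]
tcp_rot: [-1.571, 0.002, -1.133]
ft_force: [1.2, 0.4, -0.0]
opening: 1.0
```

Request:
jog_arm(series=[{"dx":0.037,"dy":0.022,"dz":0.01,"rx":0,"ry":0,"rz":8.5,"gripper":1},{"dx":0.037,"dy":0.022,"dz":0.01,"rx":0,"ry":0,"rz":8.5,"gripper":1},{"dx":0.037,"dy":0.022,"dz":0.01,"rx":0,"ry":0,"rz":8.5,"gripper":1},{"dx":0.037,"dy":0.022,"dz":0.01,"rx":0,"ry":0,"rz":8.5,"gripper":1},{"dx":0.037,"dy":0.022,"dz":0.01,"rx":0,"ry":0,"rz":8.5,"gripper":1},{"dx":0.037,"dy":0.022,"dz":0,"rx":0,"ry":0,"rz":8.5,"gripper":1},{"dx":0.017,"dy":0.045,"dz":0,"rx":0,"ry":0,"rz":8.5,"gripper":1},{"dx":0.017,"dy":0.045,"dz":0,"rx":0,"ry":0,"rz":8.5,"gripper":1},{"dx":0.017,"dy":0.045,"dz":0,"rx":0,"ry":0,"rz":8.5,"gripper":1},{"dx":0.017,"dy":0.045,"dz":0,"rx":0,"ry":0,"rz":8.5,"gripper":1},{"dx":0.017,"dy":0.045,"dz":0,"rx":0,"ry":0,"rz":8.5,"gripper":1}])

```text
t: 1.3
eef_pos: [524.7, -217.5, 285.5]
tcp_rot: [-1.57, 0.0, 0.508]
ft_force: [0.2, -0.7, -0.0]
opening: 1.001
```

Request:
jog_arm(series=[{"dx":-0.003,"dy":0.049,"dz":0,"rx":0,"ry":0,"rz":8.5,"gripper":0.6},{"dx":-0.003,"dy":0.049,"dz":0,"rx":0,"ry":0,"rz":8.5,"gripper":0.6},{"dx":-0.003,"dy":0.049,"dz":0,"rx":0,"ry":0,"rz":8.5,"gripper":0.6},{"dx":-0.003,"dy":0.049,"dz":0,"rx":0,"ry":0,"rz":1.4,"gripper":0.6},{"dx":-0.003,"dy":0.049,"dz":0,"rx":0,"ry":0,"rz":0,"gripper":0.6},{"dx":-0.003,"dy":0.049,"dz":0,"rx":0,"ry":0,"rz":0,"gripper":0.6},{"dx":-0.027,"dy":0.039,"dz":0,"rx":0,"ry":0,"rz":0,"gripper":0.6},{"dx":-0.027,"dy":0.039,"dz":0,"rx":0,"ry":0,"rz":0,"gripper":0.6},{"dx":-0.027,"dy":0.039,"dz":0,"rx":0,"ry":0,"rz":0,"gripper":0.6},{"dx":-0.027,"dy":0.039,"dz":0,"rx":0,"ry":0,"rz":0,"gripper":0.6},{"dx":0,"dy":0,"dz":0,"rx":0,"ry":0,"rz":0,"gripper":0.6},{"dx":0,"dy":0,"dz":0,"rx":0,"ry":0,"rz":0,"gripper":0.6}])

```text
t: 2.5
eef_pos: [397.9, 231.3, 285.7]
tcp_rot: [-1.571, -0.0, 0.974]
ft_force: [0.5, -0.3, 0.1]
opening: 0.601
```

```bash
python3 - <<'E'
from h import *
s=env.state();print(s["t"],s["eef_pos"].round(1),s["tcp_rot"].round(3))
t=env.read_camera("top");d=env.read_camera("side")
cv2.imwrite("pics/top1.png",t[:,:,::-1]);cv2.imwrite("pics/side1.png",d[:,:,::-1])
E
```

```text
2.5 [397.9 231.3 285.7] [-1.571 -0.     0.974]
```

View pics/top1.png

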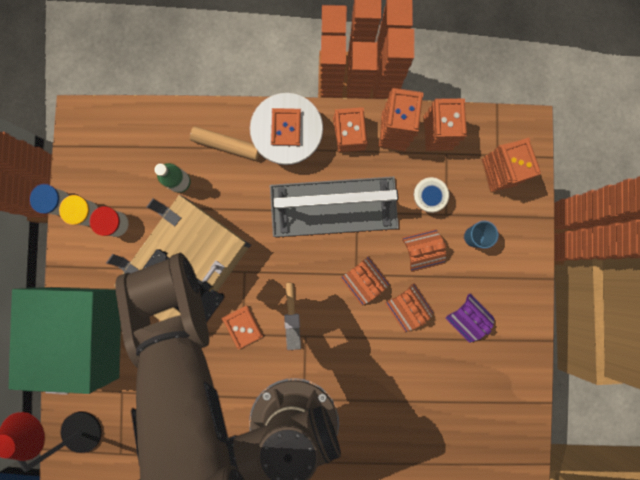

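View pics/side1.png

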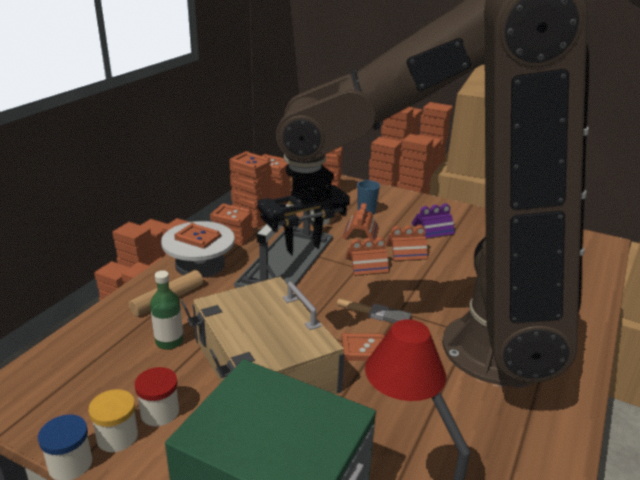

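```bash
python3 - <<'E'
from h import *
d=cv2.imread("pics/side0.png")[:,:,::-1]
crop(d,180,260,170,140,4,"c4.png")
print(P("side",[[395.5,235.2,160],[505.5,401.6,110]]))
E
```

```text
[[302.30898571 295.65115188]
 [218.39900435 339.99024147]]
```

View pics/c4.png

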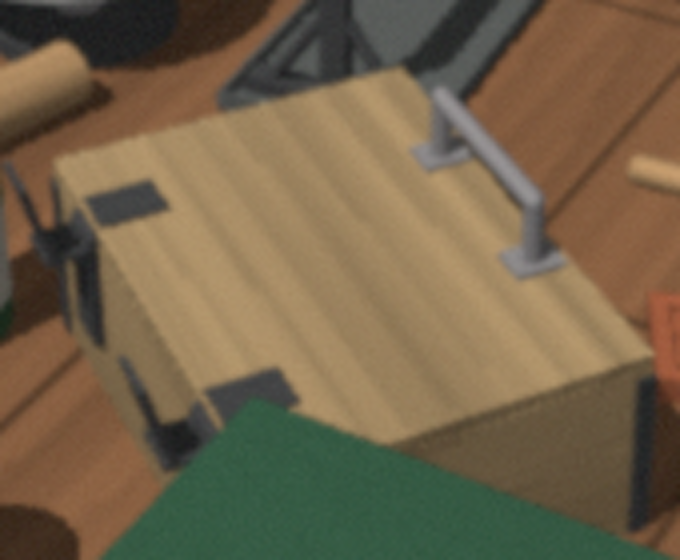

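Request:
jog_arm(series=[{"dx":-0.002,"dy":0.004,"dz":-0.045,"rx":0,"ry":0,"rz":0,"gripper":0.6},{"dx":0,"dy":0,"dz":-0.045,"rx":0,"ry":0,"rz":0,"gripper":0.6},{"dx":0,"dy":0,"dz":-0.03,"rx":0,"ry":0,"rz":0,"gripper":0.6},{"dx":0,"dy":0,"dz":-0.014,"rx":0,"ry":0,"rz":0,"gripper":0.6},{"dx":0,"dy":0,"dz":0,"rx":0,"ry":0,"rz":0,"gripper":0.6},{"dx":0,"dy":0,"dz":0,"rx":0,"ry":0,"rz":0,"gripper":0},{"dx":0,"dy":0,"dz":0,"rx":0,"ry":0,"rz":0,"gripper":0},{"dx":0,"dy":0,"dz":0,"rx":0,"ry":0,"rz":0,"gripper":0},{"dx":0,"dy":0,"dz":0,"rx":0,"ry":0,"rz":0,"gripper":0},{"dx":0,"dy":0,"dz":0,"rx":0,"ry":0,"rz":0,"gripper":0}])

```text
t: 3.6
eef_pos: [396.5, 234.7, 152.1]
tcp_rot: [-1.571, -0.001, 0.972]
ft_force: [0.1, -0.1, -0.5]
opening: 0.24
```

Request:
jog_arm(series=[{"dx":0,"dy":0,"dz":0,"rx":0,"ry":0,"rz":0,"gripper":0},{"dx":0,"dy":0,"dz":0,"rx":0,"ry":0,"rz":0,"gripper":0},{"dx":0,"dy":0,"dz":0,"rx":0,"ry":0,"rz":0,"gripper":0}])

```text
t: 3.9
eef_pos: [398.6, 237.3, 152.2]
tcp_rot: [-1.572, -0.008, 0.971]
ft_force: [5.8, 22.9, -8.2]
opening: 0.117
```

```bash
python3 - <<'E'
import numpy as np
d=np.array([np.cos(np.radians(56)),np.sin(np.radians(56))])
def h(t): return np.r_[(-200*np.cos(t)+50*np.sin(t))*d, 200*np.sin(t)+50*np.cos(t)]
ts=np.linspace(0,1.83,19);p=np.array([h(t) for t in ts])
print(np.diff(p,axis=0).round(1).tolist()); print(np.linalg.norm(np.diff(p,axis=0),axis=1)[:2])
E
```

```text
[[3.4, 5.1, 20.0], [4.5, 6.7, 19.3], [5.6, 8.3, 18.4], [6.6, 9.8, 17.3], [7.6, 11.2, 16.0], [8.4, 12.5, 14.5], [9.2, 13.7, 12.9], [9.9, 14.7, 11.2], [10.5, 15.6, 9.3], [11.0, 16.3, 7.4], [11.3, 16.8, 5.4], [11.6, 17.2, 3.3], [11.7, 17.3, 1.2], [11.7, 17.3, -1.0], [11.6, 17.2, -3.1], [11.4, 16.8, -5.2], [11.0, 16.3, -7.2], [10.5, 15.6, -9.2]]
[20.95009494 20.95009494]
```

Request:
jog_arm(series=[{"dx":0.002,"dy":0.003,"dz":0,"rx":0,"ry":0,"rz":0,"gripper":0},{"dx":0.0034,"dy":0.0051,"dz":0.02,"rx":0,"ry":0,"rz":0,"gripper":0},{"dx":0.0045,"dy":0.0067,"dz":0.0193,"rx":0,"ry":0,"rz":0,"gripper":0},{"dx":0.0056,"dy":0.0083,"dz":0.0184,"rx":0,"ry":0,"rz":0,"gripper":0},{"dx":0.0066,"dy":0.0098,"dz":0.0173,"rx":0,"ry":0,"rz":0,"gripper":0}])

```text
t: 4.4
eef_pos: [418.0, 266.1, 227.2]
tcp_rot: [-1.571, 0.004, 0.972]
ft_force: [3.5, -8.6, -2.7]
opening: 0.115
```

Request:
jog_arm(series=[{"dx":0.0076,"dy":0.0112,"dz":0.016,"rx":0,"ry":0,"rz":0,"gripper":0},{"dx":0.0084,"dy":0.0125,"dz":0.0145,"rx":0,"ry":0,"rz":0,"gripper":0},{"dx":0.0092,"dy":0.0137,"dz":0.0129,"rx":0,"ry":0,"rz":0,"gripper":0},{"dx":0.0099,"dy":0.0147,"dz":0.0112,"rx":0,"ry":0,"rz":0,"gripper":0},{"dx":0.0105,"dy":0.0156,"dz":0.0093,"rx":0,"ry":0,"rz":0,"gripper":0},{"dx":0.011,"dy":0.0163,"dz":0.0074,"rx":0,"ry":0,"rz":0,"gripper":0},{"dx":0.0113,"dy":0.0168,"dz":0.0054,"rx":0,"ry":0,"rz":0,"gripper":0}])

```text
t: 5.1
eef_pos: [487.1, 367.8, 305.1]
tcp_rot: [-1.573, 0.0, 0.972]
ft_force: [1.7, -8.0, 7.9]
opening: 0.115
```

Request:
jog_arm(series=[{"dx":0.0116,"dy":0.0172,"dz":0.0033,"rx":0,"ry":0,"rz":0,"gripper":0},{"dx":0.0117,"dy":0.0173,"dz":0.0012,"rx":0,"ry":0,"rz":0,"gripper":0},{"dx":0.0117,"dy":0.0173,"dz":-0.001,"rx":0,"ry":0,"rz":0,"gripper":0},{"dx":0.0116,"dy":0.0172,"dz":-0.0031,"rx":0,"ry":0,"rz":0,"gripper":0},{"dx":0.0114,"dy":0.0168,"dz":-0.0052,"rx":0,"ry":0,"rz":0,"gripper":0},{"dx":0.011,"dy":0.0163,"dz":-0.0072,"rx":0,"ry":0,"rz":0,"gripper":0},{"dx":0.007,"dy":0.01,"dz":-0.006,"rx":0,"ry":0,"rz":0,"gripper":0},{"dx":0,"dy":0,"dz":0,"rx":0,"ry":0,"rz":0,"gripper":0},{"dx":0,"dy":0,"dz":0,"rx":0,"ry":0,"rz":0,"gripper":0}])

```text
t: 6.0
eef_pos: [563.3, 480.4, 285.2]
tcp_rot: [-1.572, -0.001, 0.972]
ft_force: [5.0, -0.5, 1.1]
opening: 0.118
```

Request:
jog_arm(series=[{"dx":0.003,"dy":0.005,"dz":-0.003,"rx":0,"ry":0,"rz":0,"gripper":0},{"dx":0,"dy":0,"dz":0,"rx":0,"ry":0,"rz":0,"gripper":0},{"dx":0,"dy":0,"dz":0,"rx":0,"ry":0,"rz":0,"gripper":0}])

```text
t: 6.3
eef_pos: [566.3, 484.9, 282.3]
tcp_rot: [-1.572, -0.0, 0.971]
ft_force: [6.0, -2.5, 0.8]
opening: 0.12
```

Request:
jog_arm(series=[{"dx":0,"dy":0,"dz":0,"rx":0,"ry":0,"rz":0,"gripper":0.3},{"dx":0,"dy":0,"dz":0,"rx":0,"ry":0,"rz":0,"gripper":0.3},{"dx":0,"dy":0,"dz":0,"rx":0,"ry":0,"rz":0,"gripper":0.3},{"dx":0,"dy":0,"dz":0,"rx":0,"ry":0,"rz":0,"gripper":0.3},{"dx":0,"dy":0,"dz":0.02,"rx":0,"ry":0,"rz":0,"gripper":0.3},{"dx":0,"dy":0,"dz":0.03,"rx":0,"ry":0,"rz":0,"gripper":0.3},{"dx":0,"dy":0,"dz":0.04,"rx":0,"ry":0,"rz":0,"gripper":0.3},{"dx":0,"dy":0,"dz":0.03,"rx":0,"ry":0,"rz":0,"gripper":0.3}])

```text
t: 7.1
eef_pos: [565.2, 485.5, 404.9]
tcp_rot: [-1.571, -0.002, 0.972]
ft_force: [0.5, 0.4, -0.5]
opening: 0.302
```

```bash
python3 - <<'E'
from h import *
s=env.state();print(s["t"],s["eef_pos"].round(1),s["ft_force"])
t=env.read_camera("top");d=env.read_camera("side")
cv2.imwrite("pics/top2.png",t[:,:,::-1]);cv2.imwrite("pics/side2.png",d[:,:,::-1])
crop(t,330,210,200,150,4,"c5.png")
E
```

```text
7.1 [565.2 485.5 404.9] [ 0.47796947  0.38844435 -0.45845689]
```

View pics/side2.png

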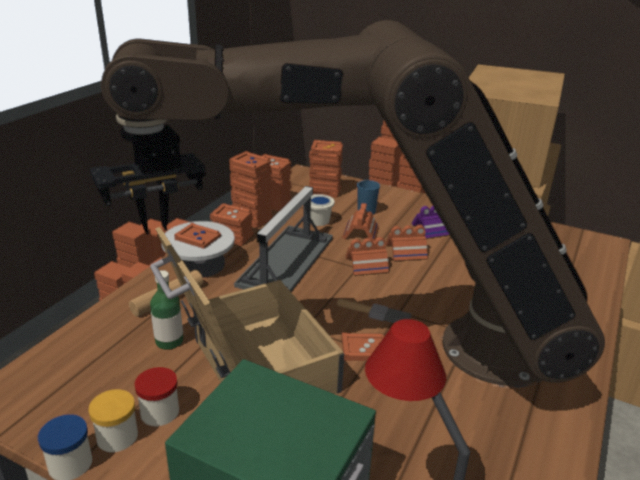

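View pics/c5.png

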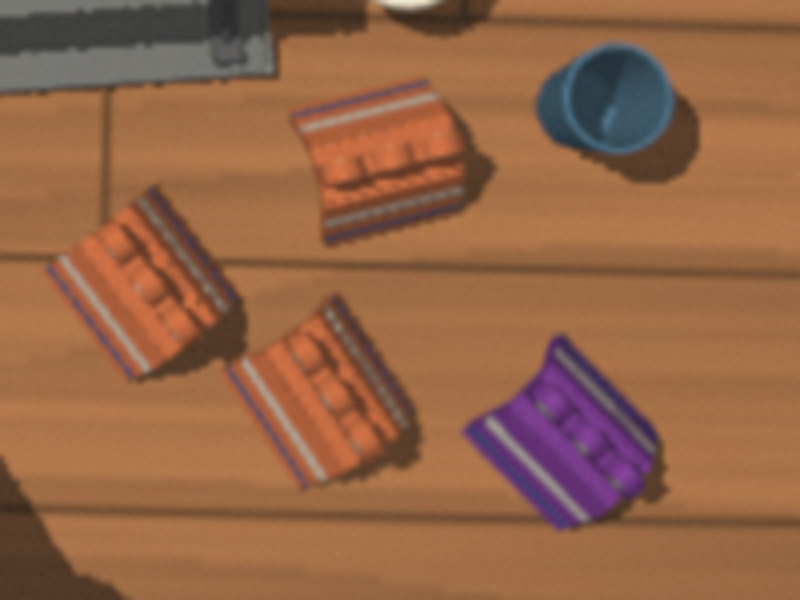

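View pics/top2.png

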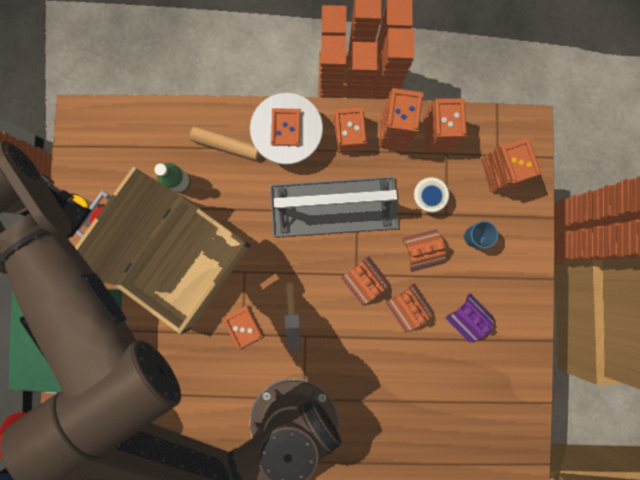

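```bash
cat > ov.py <<'E'
from h import *
def ov(n,im,tiles,x,y,w,h,k,f):
    c=cv2.resize(im[y:y+h,x:x+w,::-1],None,fx=k,fy=k,interpolation=cv2.INTER_CUBIC)
    for cx,cy,a,z0 in tiles:
        a=np.radians(a);r=np.array([np.cos(a),np.sin(a)]);q=np.array([-r[1],r[0]])
        for hw,z,col in((51.5,0,(0,255,0)),(7,87,(255,255,0)),(0,87,(0,0,255))):
            X=[np.r_[np.array([cx,cy])+s*50*r+u*hw*q,z+z0] for s,u in((-1,-1),(1,-1),(1,1),(-1,1))]
            p=((P(n,X)-[x,y]+.5)*k).astype(int);cv2.polylines(c,[p.reshape(-1,1,2)],True,col,1)
    cv2.imwrite("pics/"+f,c)
if __name__=="__main__":
    T=[(500.6,-365,105.3,0),(409,-197.4,39.4,0),(334,-325,32.4,0)]
    ov("top",cv2.imread("pics/top2.png")[:,:,::-1],T,330,210,160,130,5,"o1.png")
    ov("side",cv2.imread("pics/side2.png")[:,:,::-1],T,330,190,130,100,6,"o2.png")
E
python3 ov.py
```

```text
(no output)
```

View pics/o1.png

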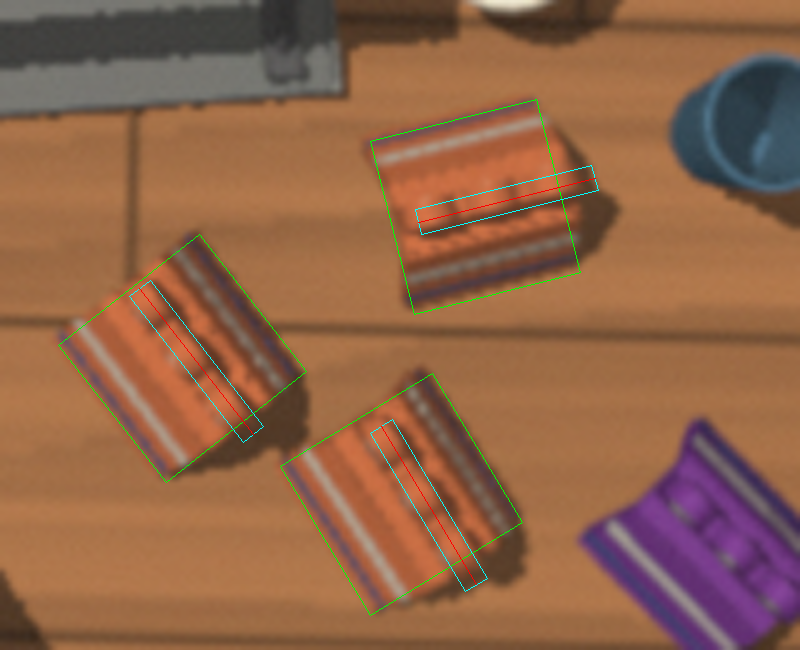

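View pics/o2.png

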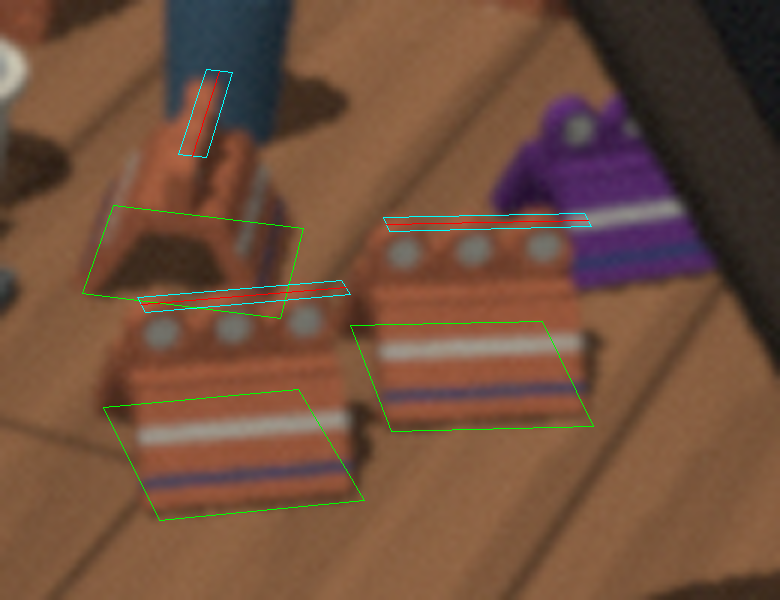

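Request:
jog_arm(series=[{"dx":-0.01,"dy":-0.045,"dz":0,"rx":0,"ry":0,"rz":-8.5,"gripper":0.5},{"dx":-0.01,"dy":-0.045,"dz":0,"rx":0,"ry":0,"rz":-8.5,"gripper":0.5},{"dx":-0.01,"dy":-0.045,"dz":0,"rx":0,"ry":0,"rz":-8.5,"gripper":0.5},{"dx":-0.01,"dy":-0.045,"dz":0,"rx":0,"ry":0,"rz":-8.5,"gripper":0.5},{"dx":-0.01,"dy":-0.045,"dz":0,"rx":0,"ry":0,"rz":-8.5,"gripper":0.5},{"dx":-0.01,"dy":-0.045,"dz":-0.018,"rx":0,"ry":0,"rz":-8.5,"gripper":0.5},{"dx":-0.01,"dy":-0.045,"dz":-0.018,"rx":0,"ry":0,"rz":-8.5,"gripper":0.5},{"dx":-0.01,"dy":-0.045,"dz":-0.018,"rx":0,"ry":0,"rz":-8.5,"gripper":0.5},{"dx":-0.01,"dy":-0.045,"dz":-0.018,"rx":0,"ry":0,"rz":-8.5,"gripper":0.5},{"dx":-0.01,"dy":-0.045,"dz":-0.018,"rx":0,"ry":0,"rz":-8.5,"gripper":0.5},{"dx":-0.01,"dy":-0.045,"dz":-0.018,"rx":0,"ry":0,"rz":-8.5,"gripper":0.5},{"dx":-0.01,"dy":-0.045,"dz":-0.018,"rx":0,"ry":0,"rz":-8.5,"gripper":0.5}])

```text
t: 8.4
eef_pos: [444.2, -56.0, 275.3]
tcp_rot: [-1.571, 0.0, -0.814]
ft_force: [1.4, -0.6, 0.6]
opening: 0.495
```

Request:
jog_arm(series=[{"dx":-0.009,"dy":-0.042,"dz":-0.025,"rx":0,"ry":0,"rz":-4.3,"gripper":0.5},{"dx":-0.009,"dy":-0.042,"dz":-0.025,"rx":0,"ry":0,"rz":0,"gripper":0.5},{"dx":-0.009,"dy":-0.042,"dz":-0.025,"rx":0,"ry":0,"rz":0,"gripper":0.5},{"dx":-0.004,"dy":-0.012,"dz":-0.03,"rx":0,"ry":0,"rz":0,"gripper":0.5},{"dx":0,"dy":0,"dz":0,"rx":0,"ry":0,"rz":0,"gripper":0.5},{"dx":0,"dy":0,"dz":0,"rx":0,"ry":0,"rz":0,"gripper":0.5},{"dx":0,"dy":0,"dz":0,"rx":0,"ry":0,"rz":0,"gripper":0.5}])

```text
t: 9.1
eef_pos: [415.0, -191.9, 172.4]
tcp_rot: [-1.57, -0.001, -0.882]
ft_force: [-0.5, -0.1, 0.3]
opening: 0.497
```

```bash
python3 - <<'E'
from h import *
s=env.state();print(s["t"],s["eef_pos"].round(1),s["tcp_rot"].round(3),s["ft_force"])
d=env.read_camera("side");t=env.read_camera("top")
cv2.imwrite("pics/top3.png",t[:,:,::-1])
crop(d,300,150,180,140,4,"c6.png")
F=[]
for i in range(8): 
    env.read_camera("side");s=env.state();F.append(np.r_[s["ft_force"],s["tau"][1:3]])
print(np.mean(F,0),np.std(F,0),s["t"])
E
```

```text
9.1 [ 415.  -191.9  172.4] [-1.57e+00 -1.00e-03 -8.82e-01] [-0.45103689 -0.08010359  0.31544337]
[ 3.73168981e-02 -7.11457035e-02 -9.66786923e-02 -4.40147008e+01
 -1.97134761e+01] [0.46502895 0.27036604 0.66346571 0.14533192 0.02113551] 9.6
```

View pics/c6.png

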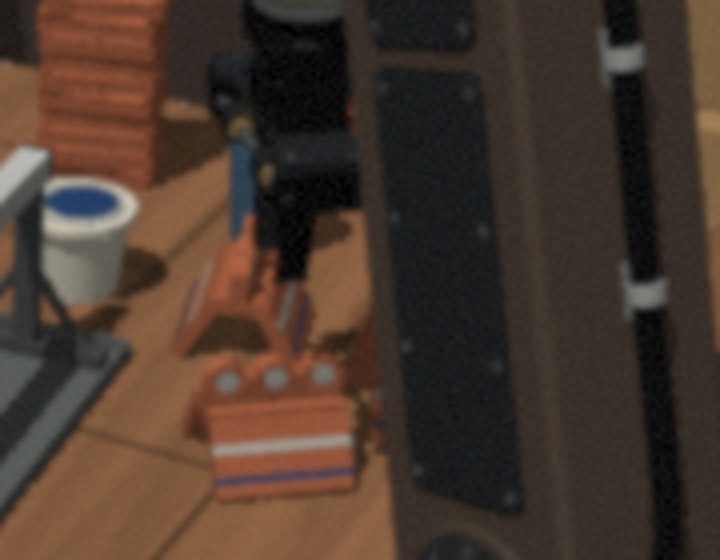

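Request:
jog_arm(series=[{"dx":-0.002,"dy":-0.003,"dz":-0.045,"rx":0,"ry":0,"rz":0,"gripper":0.5},{"dx":0,"dy":0,"dz":-0.035,"rx":0,"ry":0,"rz":0,"gripper":0.5},{"dx":0,"dy":0,"dz":-0.02,"rx":0,"ry":0,"rz":0,"gripper":0.5},{"dx":0,"dy":0,"dz":0,"rx":0,"ry":0,"rz":0,"gripper":0.5},{"dx":0,"dy":0,"dz":0,"rx":0,"ry":0,"rz":0,"gripper":0.5},{"dx":0,"dy":0,"dz":0,"rx":0,"ry":0,"rz":0,"gripper":0},{"dx":0,"dy":0,"dz":0,"rx":0,"ry":0,"rz":0,"gripper":0},{"dx":0,"dy":0,"dz":0,"rx":0,"ry":0,"rz":0,"gripper":0},{"dx":0,"dy":0,"dz":0,"rx":0,"ry":0,"rz":0,"gripper":0},{"dx":0,"dy":0,"dz":0,"rx":0,"ry":0,"rz":0,"gripper":0},{"dx":0,"dy":0,"dz":0,"rx":0,"ry":0,"rz":0,"gripper":0}])

```text
t: 10.7
eef_pos: [412.0, -195.3, 71.3]
tcp_rot: [-1.571, 0.001, -0.884]
ft_force: [-2.6, 1.8, 2.6]
opening: 0.146
```

Request:
jog_arm(series=[{"dx":0,"dy":0,"dz":0.02,"rx":0,"ry":0,"rz":0,"gripper":0},{"dx":0,"dy":0,"dz":0.04,"rx":0,"ry":0,"rz":0,"gripper":0},{"dx":0,"dy":0,"dz":0.04,"rx":0,"ry":0,"rz":0,"gripper":0},{"dx":0,"dy":0,"dz":0.03,"rx":0,"ry":0,"rz":0,"gripper":0},{"dx":0,"dy":0,"dz":0,"rx":0,"ry":0,"rz":0,"gripper":0},{"dx":0,"dy":0,"dz":0,"rx":0,"ry":0,"rz":0,"gripper":0},{"dx":0,"dy":0,"dz":0,"rx":0,"ry":0,"rz":0,"gripper":0}])

```text
t: 11.4
eef_pos: [411.7, -195.2, 199.7]
tcp_rot: [-1.572, 0.003, -0.884]
ft_force: [0.3, 0.0, -4.8]
opening: 0.145
```

```bash
cat > w.py <<'E'
from h import *
F=[]
for i in range(16):
    im=env.read_camera("side" if i%2 else "top")
    if i<2: cv2.imwrite(f"pics/w{env.state()['t']:.2f}_{'side' if i%2 else 'top'}.png",im[:,:,::-1])
    s=env.state();F.append(s["ft_force"])
print(np.mean(F,0),np.std(F,0),"kg",-np.mean(F,0)[2]/9.81,s["t"],s["eef_pos"].round(1),s["tcp_rot"].round(3),s["opening"])
E
python3 w.py; ls pics
```

```text
[ 0.22676599  0.01660638 -4.89554875] [0.38462104 0.46779261 0.47455858] kg 0.49903657022793135 12.2 [ 412.4 -195.6  201.4] [-1.571 -0.    -0.884] 0.14125517377208818
c1.png
c2.png
c3.png
c4.png
c5.png
c6.png
o1.png
o2.png
side0.png
side1.png
side2.png
top0.png
top1.png
top2.png
top3.png
w11.45_top.png
w11.50_side.png
```

```bash
python3 - <<'E'
from h import *
a=np.radians(95.2);r=np.array([np.cos(a),np.sin(a)]);q=np.array([-r[1],r[0]]);m=np.array([621.6,-100.4])
X=[np.r_[m+s*160*r+u*12*q,170] for s,u in((-1,-1),(1,-1),(1,1),(-1,1))]
for n,f,(x,y,w,h,k) in(("top","top0",(260,160,160,90,5)),("side","side1",(220,180,130,110,6))):
    im=cv2.imread(f"pics/{f}.png")[y:y+h,x:x+w];c=cv2.resize(im,None,fx=k,fy=k,interpolation=cv2.INTER_CUBIC)
    p=((P(n,X)-[x,y]+.5)*k).astype(int);cv2.polylines(c,[p.reshape(-1,1,2)],True,(0,0,255),1);cv2.imwrite(f"pics/b_{n}.png",c)
E
```

View pics/b_top.png

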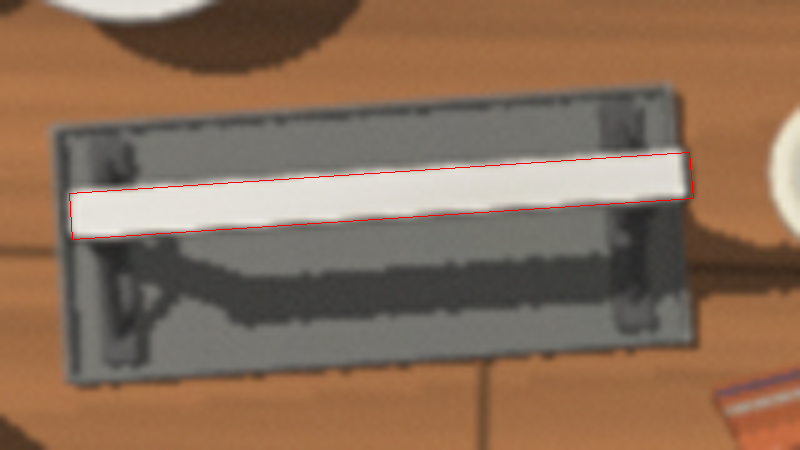

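View pics/b_side.png

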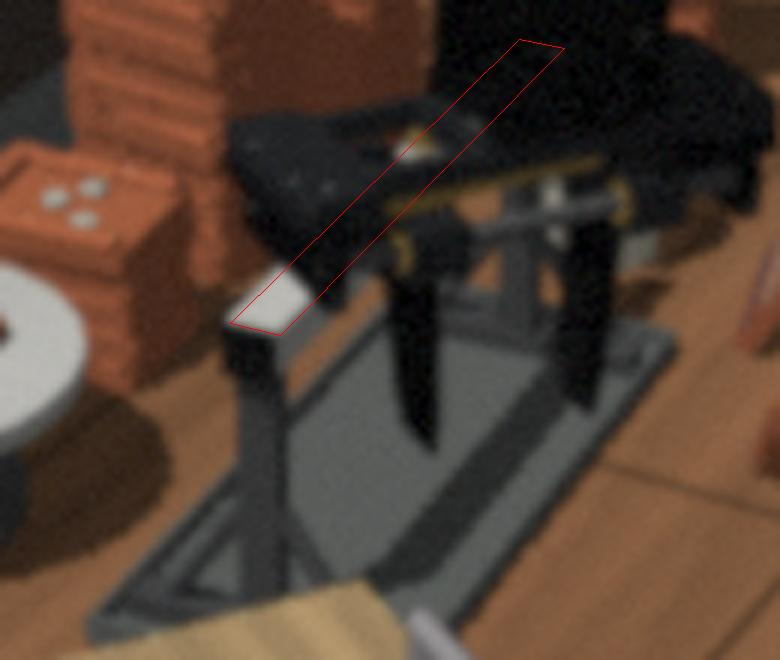

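View pics/w11.50_side.png

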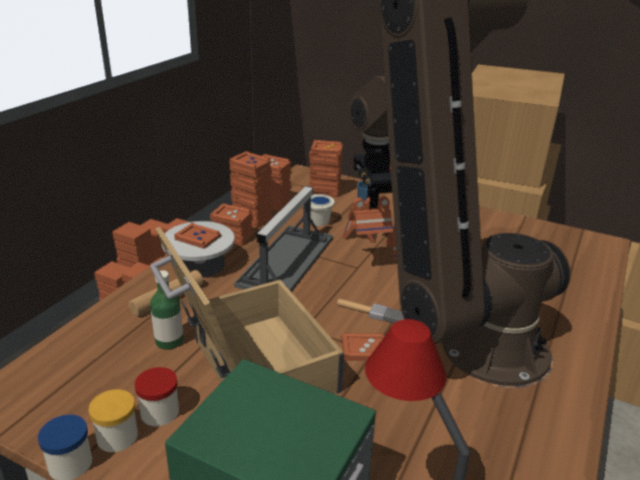

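```bash
python3 - <<'E'
from h import *
a=np.radians(95.2);r=np.array([np.cos(a),np.sin(a)]);q=np.array([-r[1],r[0]]);m=np.array([622,-100.4])
X=[np.r_[m+s*160*r+u*12*q,170] for s,u in((-1,-1),(1,-1),(1,1),(-1,1))]
for n,f,(x,y,w,h,k) in(("side","w11.50_side",(240,180,90,90,8)),):
    im=cv2.imread(f"pics/{f}.png")[y:y+h,x:x+w];c=cv2.resize(im,None,fx=k,fy=k,interpolation=cv2.INTER_CUBIC)
    p=((P(n,X)-[x,y]+.5)*k).astype(int);cv2.polylines(c,[p.reshape(-1,1,2)],True,(0,0,255),1);cv2.imwrite(f"pics/b_{n}.png",c)
E
```

```text
(no output)
```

View pics/b_side.png

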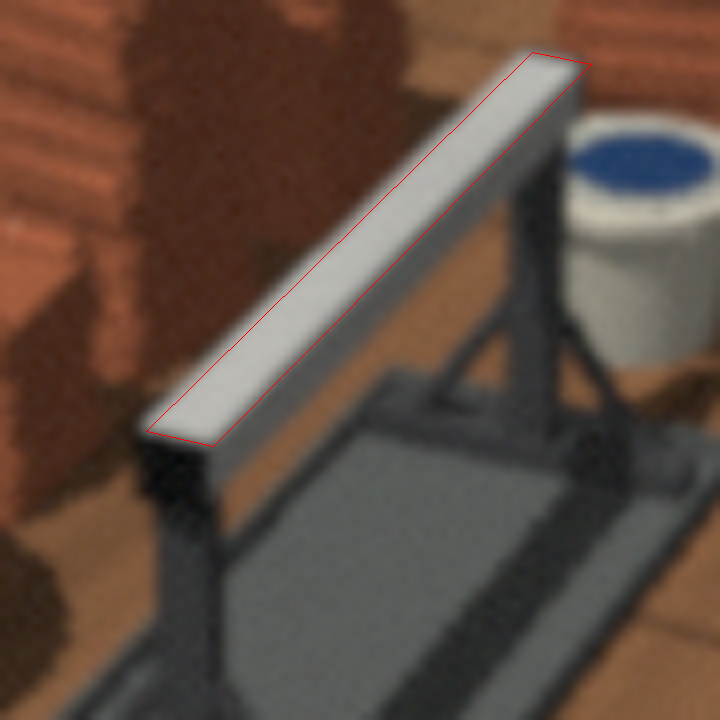

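Request:
jog_arm(series=[{"dx":0,"dy":0,"dz":0.04,"rx":0,"ry":0,"rz":8,"gripper":0},{"dx":0.01,"dy":0.007,"dz":0.025,"rx":0,"ry":0,"rz":8,"gripper":0},{"dx":0.035,"dy":0.027,"dz":0,"rx":0,"ry":0,"rz":8,"gripper":0},{"dx":0.035,"dy":0.027,"dz":0,"rx":0,"ry":0,"rz":8,"gripper":0},{"dx":0.035,"dy":0.027,"dz":0,"rx":0,"ry":0,"rz":8,"gripper":0},{"dx":0.035,"dy":0.027,"dz":0,"rx":0,"ry":0,"rz":8,"gripper":0},{"dx":0.035,"dy":0.027,"dz":0,"rx":0,"ry":0,"rz":7.8,"gripper":0},{"dx":0.02,"dy":0.015,"dz":0,"rx":0,"ry":0,"rz":0,"gripper":0},{"dx":0,"dy":0,"dz":0,"rx":0,"ry":0,"rz":0,"gripper":0},{"dx":0,"dy":0,"dz":0,"rx":0,"ry":0,"rz":0,"gripper":0},{"dx":0,"dy":0,"dz":0,"rx":0,"ry":0,"rz":0,"gripper":0}])

```text
t: 13.3
eef_pos: [616.8, -39.1, 266.2]
tcp_rot: [-1.571, 0.001, 0.09]
ft_force: [0.3, 0.3, -5.6]
opening: 0.147
```

```bash
python3 - <<'E'
from h import *
d=env.read_camera("side");t=env.read_camera("top")
s=env.state();print(s["t"],s["eef_pos"].round(1),s["tcp_rot"].round(3),s["opening"])
crop(d,200,100,160,140,5,"c7.png");crop(t,260,150,240,180,3,"c8.png")
E
```

```text
13.4 [616.8 -39.3 266.6] [-1.571 -0.     0.089] 0.14643887408572037
```

View pics/c7.png

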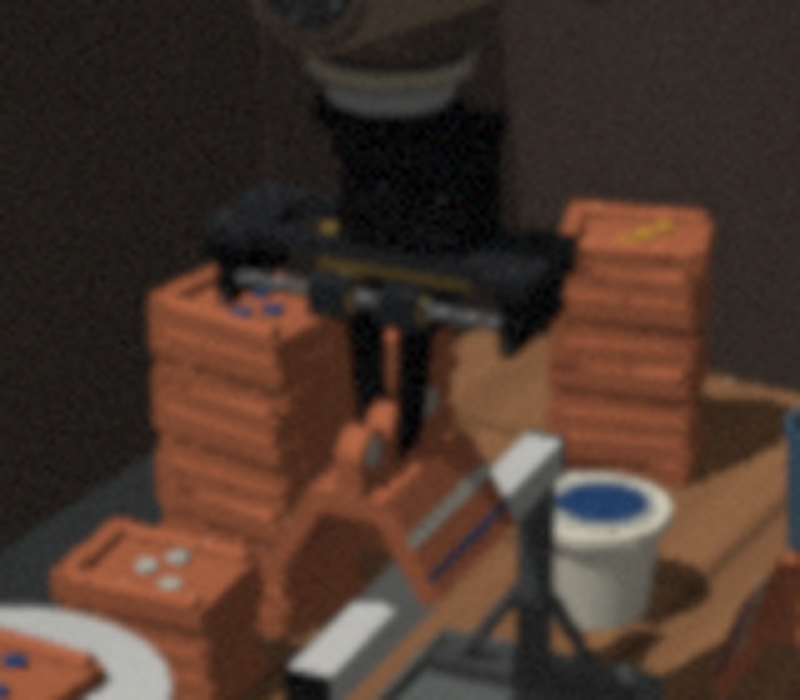

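View pics/c8.png

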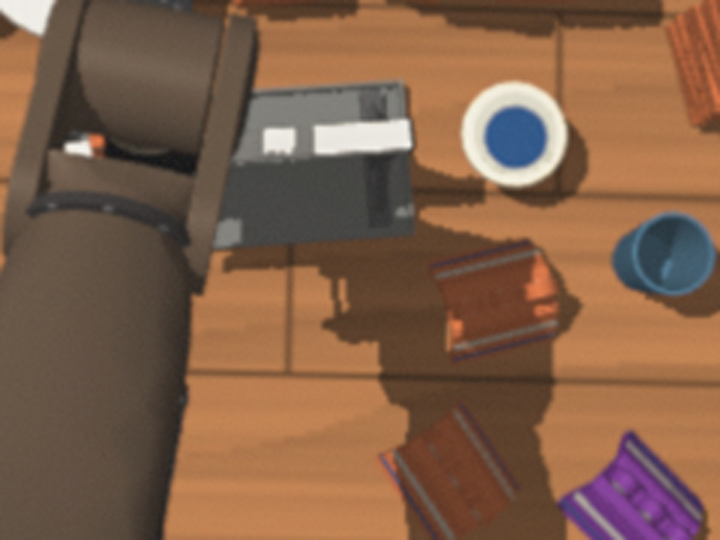

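Request:
jog_arm(series=[{"dx":0,"dy":0,"dz":-0.03,"rx":0,"ry":0,"rz":0,"gripper":0},{"dx":0,"dy":0,"dz":-0.025,"rx":0,"ry":0,"rz":0,"gripper":0},{"dx":0,"dy":0,"dz":-0.008,"rx":0,"ry":0,"rz":0,"gripper":0},{"dx":0,"dy":0,"dz":-0.003,"rx":0,"ry":0,"rz":0,"gripper":0},{"dx":0,"dy":0,"dz":-0.001,"rx":0,"ry":0,"rz":0,"gripper":0},{"dx":0,"dy":0,"dz":0,"rx":0,"ry":0,"rz":0,"gripper":0}])

```text
t: 14.0
eef_pos: [617.8, -38.8, 200.5]
tcp_rot: [-1.571, -0.002, 0.09]
ft_force: [-0.5, 0.5, -4.8]
opening: 0.142
```

Request:
jog_arm(series=[{"dx":0,"dy":0,"dz":-0.002,"rx":0,"ry":0,"rz":0,"gripper":0},{"dx":0,"dy":0,"dz":-0.001,"rx":0,"ry":0,"rz":0,"gripper":0},{"dx":0,"dy":0,"dz":0,"rx":0,"ry":0,"rz":0,"gripper":0}])

```text
t: 14.3
eef_pos: [617.9, -38.8, 198.2]
tcp_rot: [-1.572, -0.002, 0.09]
ft_force: [-2.1, -1.7, 6.8]
opening: 0.144
```

Request:
jog_arm(series=[{"dx":0,"dy":0,"dz":0,"rx":0,"ry":0,"rz":0,"gripper":0.4},{"dx":0,"dy":0,"dz":0,"rx":0,"ry":0,"rz":0,"gripper":0.4},{"dx":0,"dy":0,"dz":0,"rx":0,"ry":0,"rz":0,"gripper":0.4},{"dx":0,"dy":0,"dz":0,"rx":0,"ry":0,"rz":0,"gripper":0.4},{"dx":0,"dy":0,"dz":0.03,"rx":0,"ry":0,"rz":0,"gripper":0.4},{"dx":0,"dy":0,"dz":0.04,"rx":0,"ry":0,"rz":0,"gripper":0.4},{"dx":-0.03,"dy":-0.03,"dz":0.02,"rx":0,"ry":0,"rz":0,"gripper":0.5},{"dx":-0.03,"dy":-0.038,"dz":0,"rx":0,"ry":0,"rz":0,"gripper":0.5},{"dx":-0.03,"dy":-0.038,"dz":0,"rx":0,"ry":0,"rz":0,"gripper":0.5}])

```text
t: 15.2
eef_pos: [526.5, -145.3, 287.0]
tcp_rot: [-1.572, -0.001, 0.092]
ft_force: [0.7, -1.9, -0.2]
opening: 0.496
```

```bash
python3 - <<'E'
from h import *
d=env.read_camera("side");t=env.read_camera("top")
s=env.state();print(s["t"],s["eef_pos"].round(1),s["tcp_rot"].round(3),s["ft_force"])
crop(d,200,130,200,160,4,"c9.png");crop(t,260,150,240,180,3,"c10.png")
E
```

```text
15.3 [ 524.9 -147.8  286.9] [-1.572  0.     0.087] [0.90905229 0.36367512 0.7243219 ]
```

View pics/c9.png

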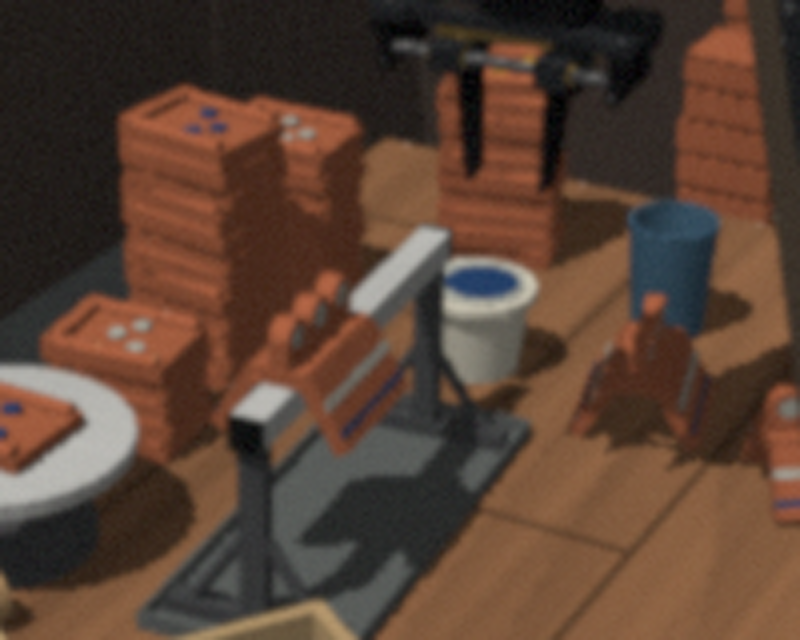

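View pics/c10.png

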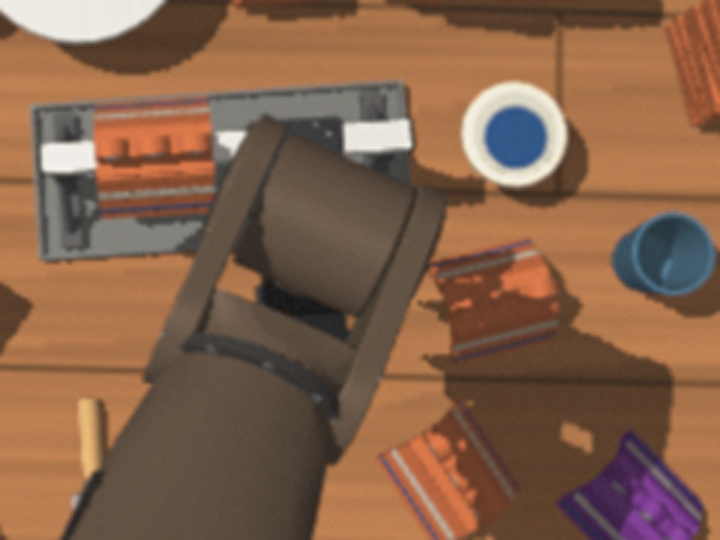

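Request:
jog_arm(series=[{"dx":-0.004,"dy":-0.04,"dz":-0.01,"rx":0,"ry":0,"rz":5,"gripper":0.5},{"dx":-0.004,"dy":-0.04,"dz":-0.02,"rx":0,"ry":0,"rz":5.3,"gripper":0.5},{"dx":-0.004,"dy":-0.04,"dz":-0.02,"rx":0,"ry":0,"rz":0,"gripper":0.5},{"dx":-0.004,"dy":-0.04,"dz":-0.02,"rx":0,"ry":0,"rz":0,"gripper":0.5},{"dx":-0.003,"dy":-0.04,"dz":-0.02,"rx":0,"ry":0,"rz":0,"gripper":0.5},{"dx":-0.002,"dy":-0.015,"dz":-0.027,"rx":0,"ry":0,"rz":0,"gripper":0.5},{"dx":0,"dy":0,"dz":0,"rx":0,"ry":0,"rz":0,"gripper":0.5},{"dx":0,"dy":0,"dz":0,"rx":0,"ry":0,"rz":0,"gripper":0.5}])

```text
t: 16.1
eef_pos: [506.6, -359.2, 169.2]
tcp_rot: [-1.57, 0.0, 0.27]
ft_force: [0.4, 0.0, 1.0]
opening: 0.503
```

```bash
python3 - <<'E'
from h import *
from ov import ov
d=env.read_camera("side");t=env.read_camera("top")
s=env.state();print(s["t"],s["eef_pos"].round(1),s["tcp_rot"].round(3),s["ft_force"])
T=[(504,-363,105.3,0),(336.5,-324,32.4,0)]
ov("side",d,T,320,150,130,110,6,"o3.png");ov("top",t,T,370,210,130,110,6,"o4.png")
E
```

```text
16.2 [ 507.2 -358.8  170.6] [-1.572e+00 -1.000e-03  2.710e-01] [-0.80959164 -0.01572159  0.14901057]
```

View pics/o3.png

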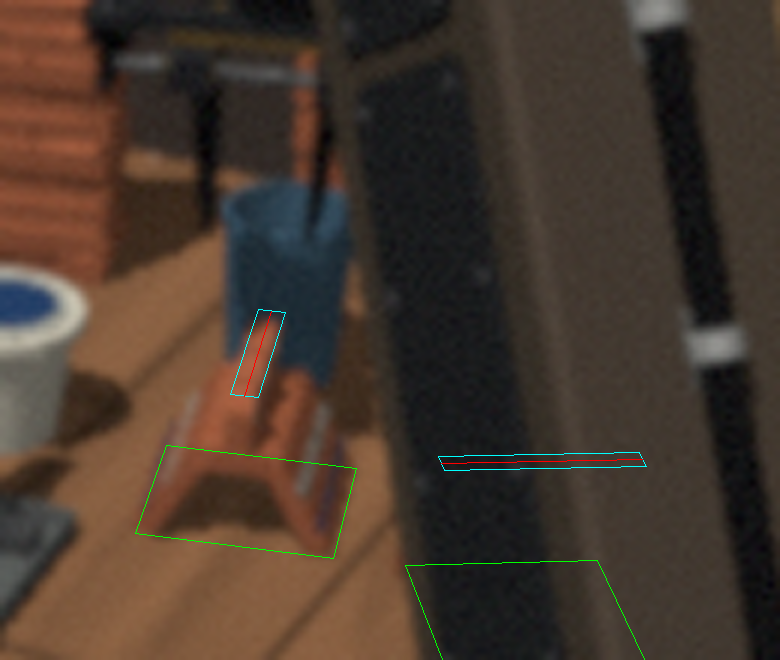

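View pics/o4.png

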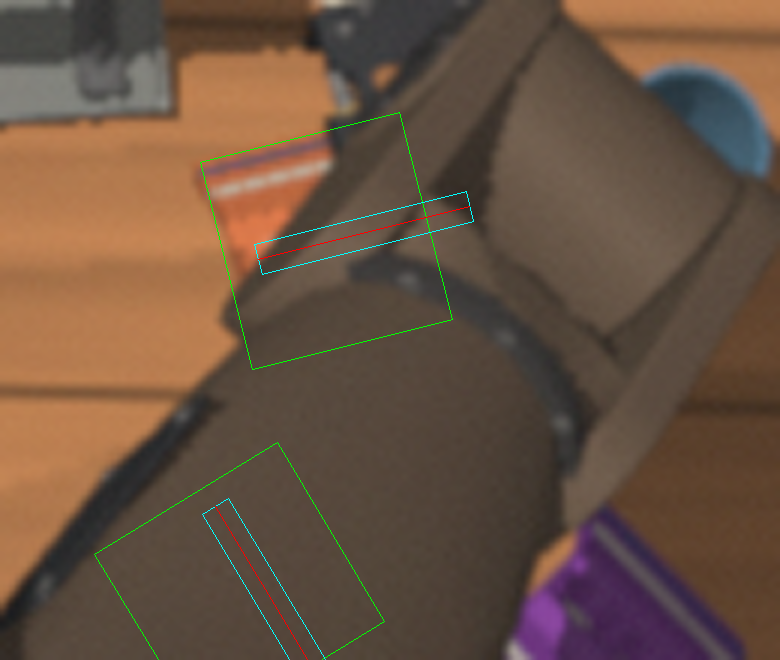

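Aligned well. Descend and grip.

Request:
jog_arm(series=[{"dx":-0.002,"dy":-0.004,"dz":-0.045,"rx":0,"ry":0,"rz":0,"gripper":0.5},{"dx":0,"dy":0,"dz":-0.035,"rx":0,"ry":0,"rz":0,"gripper":0.5},{"dx":0,"dy":0,"dz":-0.0195,"rx":0,"ry":0,"rz":0,"gripper":0.5},{"dx":0,"dy":0,"dz":0,"rx":0,"ry":0,"rz":0,"gripper":0.5},{"dx":0,"dy":0,"dz":0,"rx":0,"ry":0,"rz":0,"gripper":0.5},{"dx":0,"dy":0,"dz":0,"rx":0,"ry":0,"rz":0,"gripper":0},{"dx":0,"dy":0,"dz":0,"rx":0,"ry":0,"rz":0,"gripper":0},{"dx":0,"dy":0,"dz":0,"rx":0,"ry":0,"rz":0,"gripper":0},{"dx":0,"dy":0,"dz":0,"rx":0,"ry":0,"rz":0,"gripper":0},{"dx":0,"dy":0,"dz":0,"rx":0,"ry":0,"rz":0,"gripper":0},{"dx":0,"dy":0,"dz":0,"rx":0,"ry":0,"rz":0,"gripper":0}])

```text
t: 17.3
eef_pos: [504.8, -363.7, 70.1]
tcp_rot: [-1.572, -0.001, 0.27]
ft_force: [2.8, 1.6, 2.0]
opening: 0.145
```

Request:
jog_arm(series=[{"dx":0,"dy":0,"dz":0.02,"rx":0,"ry":0,"rz":0,"gripper":0},{"dx":0,"dy":0,"dz":0.04,"rx":0,"ry":0,"rz":0,"gripper":0},{"dx":0,"dy":0,"dz":0.04,"rx":0,"ry":0,"rz":0,"gripper":0},{"dx":0,"dy":0,"dz":0.03,"rx":0,"ry":0,"rz":0,"gripper":0},{"dx":0,"dy":0,"dz":0,"rx":0,"ry":0,"rz":0,"gripper":0},{"dx":0,"dy":0,"dz":0,"rx":0,"ry":0,"rz":0,"gripper":0},{"dx":0,"dy":0,"dz":0,"rx":0,"ry":0,"rz":0,"gripper":0}])

```text
t: 18.0
eef_pos: [503.6, -363.0, 197.6]
tcp_rot: [-1.568, 0.002, 0.27]
ft_force: [-0.6, 0.2, -4.7]
opening: 0.145
```

```bash
python3 w.py; ls pics|grep ^w
```

```text
[ 0.06573212 -0.0575449  -4.58106888] [0.49955863 0.45002848 0.50230187] kg 0.46697949796871896 18.8 [ 504.4 -363.6  199.9] [-1.571 -0.     0.27 ] 0.14292407299688495
w11.45_top.png
w11.50_side.png
w18.05_top.png
w18.10_side.png
```

Request:
jog_arm(series=[{"dx":0,"dy":0,"dz":0.04,"rx":0,"ry":0,"rz":-5,"gripper":0},{"dx":0.01,"dy":0.017,"dz":0.025,"rx":0,"ry":0,"rz":-5.3,"gripper":0},{"dx":0.023,"dy":0.037,"dz":0,"rx":0,"ry":0,"rz":0,"gripper":0},{"dx":0.023,"dy":0.037,"dz":0,"rx":0,"ry":0,"rz":0,"gripper":0},{"dx":0.023,"dy":0.037,"dz":0,"rx":0,"ry":0,"rz":0,"gripper":0},{"dx":0.023,"dy":0.037,"dz":0,"rx":0,"ry":0,"rz":0,"gripper":0},{"dx":0.022,"dy":0.036,"dz":0,"rx":0,"ry":0,"rz":0,"gripper":0},{"dx":0,"dy":0,"dz":0,"rx":0,"ry":0,"rz":0,"gripper":0},{"dx":0,"dy":0,"dz":0,"rx":0,"ry":0,"rz":0,"gripper":0},{"dx":0,"dy":0,"dz":0,"rx":0,"ry":0,"rz":0,"gripper":0}])

```text
t: 19.8
eef_pos: [628.1, -163.2, 264.8]
tcp_rot: [-1.571, 0.0, 0.09]
ft_force: [0.4, -1.2, -5.0]
opening: 0.147
```

```bash
python3 - <<'E'
from h import *
d=env.read_camera("side");t=env.read_camera("top")
s=env.state();print(s["t"],s["eef_pos"].round(1),s["tcp_rot"].round(3),s["opening"])
crop(d,220,100,160,140,5,"c11.png")
E
```

```text
19.9 [ 628.  -163.7  264.9] [-1.571 -0.     0.089] 0.14459892424550352
```

View pics/c11.png

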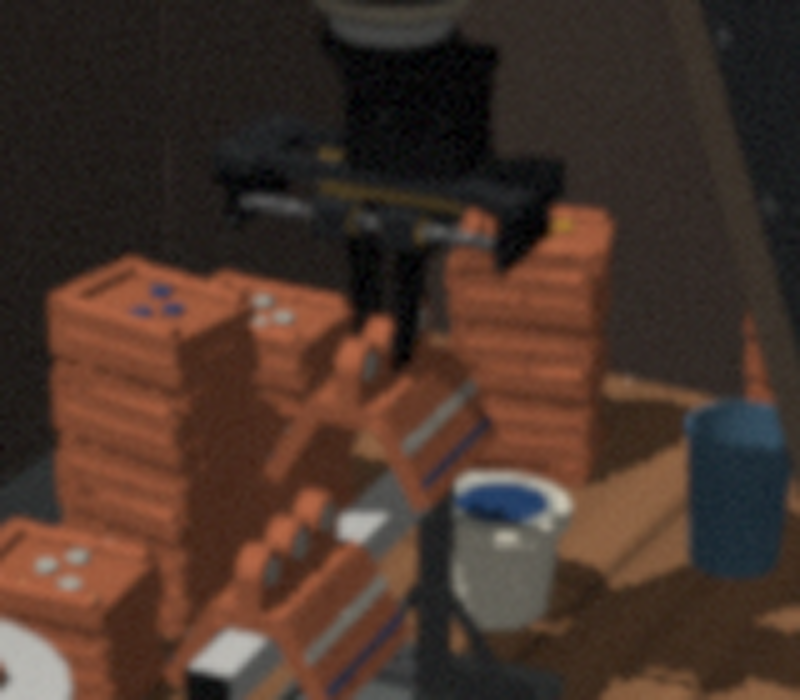

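Request:
jog_arm(series=[{"dx":0.001,"dy":0.001,"dz":-0.03,"rx":0,"ry":0,"rz":0,"gripper":0},{"dx":0,"dy":0,"dz":-0.025,"rx":0,"ry":0,"rz":0,"gripper":0},{"dx":0,"dy":0,"dz":-0.008,"rx":0,"ry":0,"rz":0,"gripper":0},{"dx":0,"dy":0,"dz":-0.003,"rx":0,"ry":0,"rz":0,"gripper":0},{"dx":0,"dy":0,"dz":-0.001,"rx":0,"ry":0,"rz":0,"gripper":0},{"dx":0,"dy":0,"dz":0,"rx":0,"ry":0,"rz":0,"gripper":0}])

```text
t: 20.5
eef_pos: [629.8, -162.0, 199.0]
tcp_rot: [-1.572, -0.002, 0.09]
ft_force: [-0.1, 0.3, -4.2]
opening: 0.146
```

Request:
jog_arm(series=[{"dx":0,"dy":0,"dz":-0.001,"rx":0,"ry":0,"rz":0,"gripper":0},{"dx":0,"dy":0,"dz":-0.001,"rx":0,"ry":0,"rz":0,"gripper":0},{"dx":0,"dy":0,"dz":0,"rx":0,"ry":0,"rz":0,"gripper":0}])

```text
t: 20.8
eef_pos: [629.7, -161.6, 196.9]
tcp_rot: [-1.572, -0.002, 0.09]
ft_force: [-1.3, 1.0, 3.0]
opening: 0.143
```

Request:
jog_arm(series=[{"dx":0,"dy":0,"dz":0,"rx":0,"ry":0,"rz":0,"gripper":0.4},{"dx":0,"dy":0,"dz":0,"rx":0,"ry":0,"rz":0,"gripper":0.4},{"dx":0,"dy":0,"dz":0,"rx":0,"ry":0,"rz":0,"gripper":0.4},{"dx":0,"dy":0,"dz":0,"rx":0,"ry":0,"rz":0,"gripper":0.4},{"dx":0,"dy":0,"dz":0.03,"rx":0,"ry":0,"rz":0,"gripper":0.4},{"dx":0,"dy":0,"dz":0.04,"rx":0,"ry":0,"rz":0,"gripper":0.4},{"dx":-0.03,"dy":-0.02,"dz":0.02,"rx":0,"ry":0,"rz":-8.5,"gripper":0.5},{"dx":-0.042,"dy":-0.02,"dz":0,"rx":0,"ry":0,"rz":-8.5,"gripper":0.5},{"dx":-0.042,"dy":-0.02,"dz":0,"rx":0,"ry":0,"rz":-8.5,"gripper":0.5},{"dx":-0.042,"dy":-0.02,"dz":0,"rx":0,"ry":0,"rz":-8.5,"gripper":0.5},{"dx":-0.042,"dy":-0.02,"dz":0,"rx":0,"ry":0,"rz":-8.5,"gripper":0.5}])

```text
t: 21.9
eef_pos: [429.7, -262.0, 285.9]
tcp_rot: [-1.571, -0.0, -0.657]
ft_force: [-0.4, -1.1, -0.5]
opening: 0.502
```

```bash
python3 - <<'E'
from h import *
from ov import ov
d=env.read_camera("side");t=env.read_camera("top")
s=env.state();print(s["t"],s["eef_pos"].round(1),s["tcp_rot"].round(3),s["opening"])
cv2.imwrite("pics/side5.png",d[:,:,::-1]);cv2.imwrite("pics/top5.png",t[:,:,::-1])
crop(d,220,150,160,120,5,"c12.png");crop(t,260,150,240,180,3,"c13.png")
T=[(336.5,-324,32.4,0)]
ov("side",d,T,360,190,100,90,7,"o5.png")
E
```

```text
22.0 [ 427.9 -263.   286.3] [-1.571 -0.    -0.66 ] 0.4955248720510741
```

View pics/c12.png

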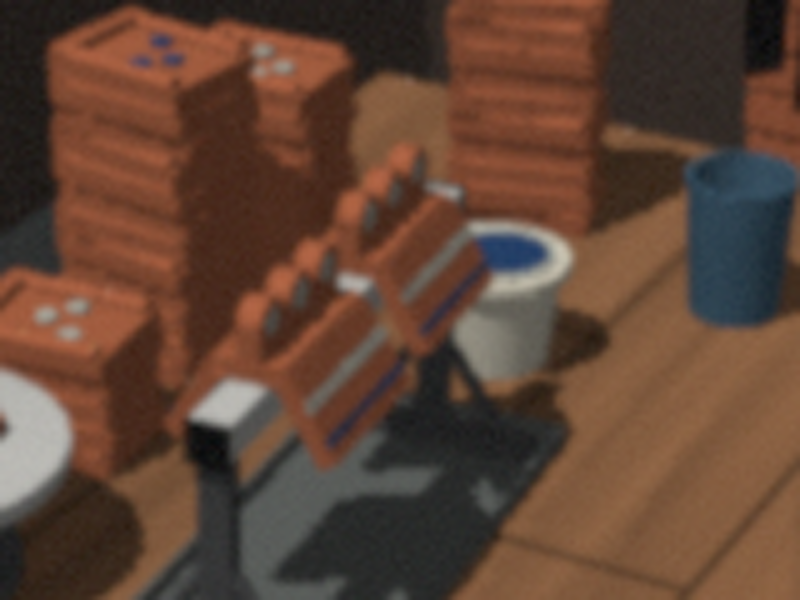

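View pics/c13.png

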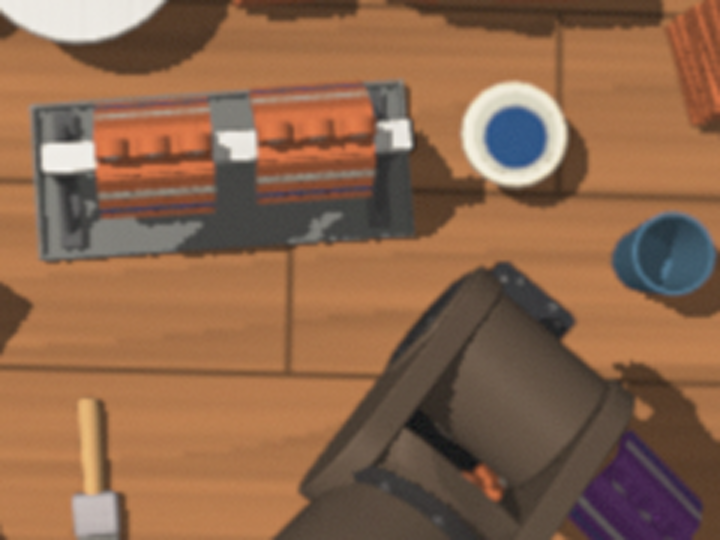

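View pics/side5.png

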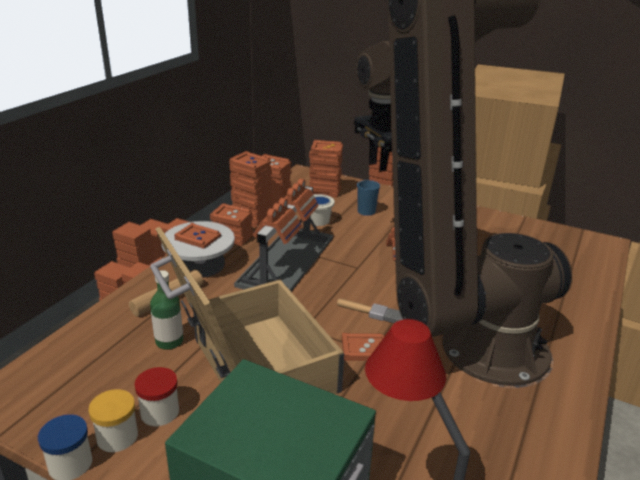

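Request:
jog_arm(series=[{"dx":0.02,"dy":0.045,"dz":0,"rx":0,"ry":0,"rz":0,"gripper":0.5},{"dx":0.02,"dy":0.045,"dz":0,"rx":0,"ry":0,"rz":0,"gripper":0.5},{"dx":0.02,"dy":0.045,"dz":0,"rx":0,"ry":0,"rz":0,"gripper":0.5},{"dx":0,"dy":0.045,"dz":0,"rx":0,"ry":0,"rz":0,"gripper":0.5},{"dx":0,"dy":0.045,"dz":0,"rx":0,"ry":0,"rz":0,"gripper":0.5},{"dx":0,"dy":0.045,"dz":0,"rx":0,"ry":0,"rz":0,"gripper":0.5},{"dx":0,"dy":0,"dz":0,"rx":0,"ry":0,"rz":0,"gripper":0.5}])

```text
t: 22.7
eef_pos: [491.3, 12.8, 286.0]
tcp_rot: [-1.57, 0.0, -0.646]
ft_force: [0.9, -0.8, 1.2]
opening: 0.503
```

```bash
python3 - <<'E'
from h import *
from ov import ov
d=env.read_camera("side");t=env.read_camera("top")
s=env.state();print(s["t"],s["eef_pos"].round(1),s["tcp_rot"].round(3),s["opening"])
cv2.imwrite("pics/side6.png",d[:,:,::-1]);cv2.imwrite("pics/top6.png",t[:,:,::-1])
T=[(336.5,-324,32.4,0)]
ov("side",d,T,360,190,100,90,7,"o5.png");ov("top",t,T,360,250,130,100,6,"o6.png")
E
```

```text
22.8 [491.7   9.5 286. ] [-1.571 -0.    -0.648] 0.4986279924850001
```

View pics/o5.png

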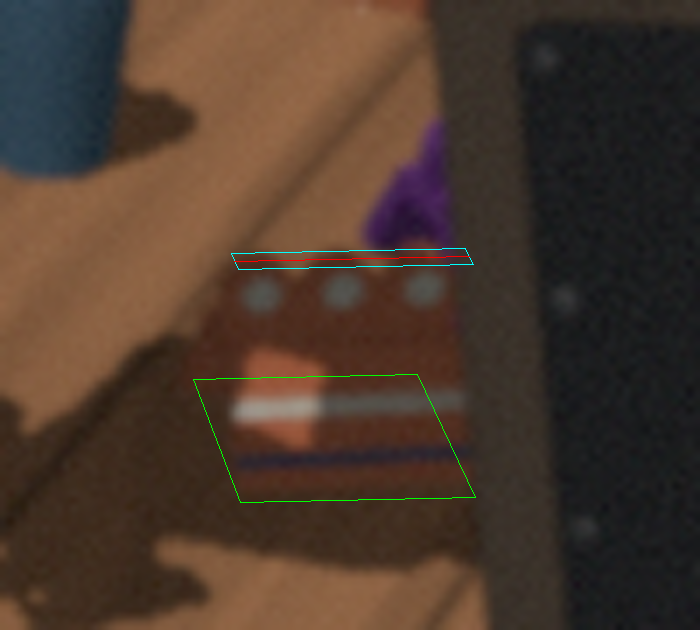

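View pics/o6.png

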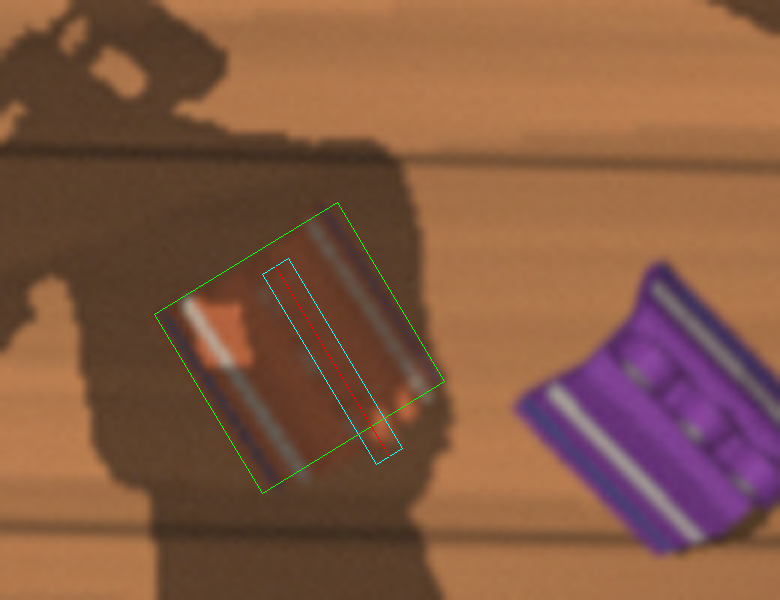

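Request:
jog_arm(series=[{"dx":-0.016,"dy":-0.044,"dz":0,"rx":0,"ry":0,"rz":-5,"gripper":0.5},{"dx":-0.016,"dy":-0.044,"dz":0,"rx":0,"ry":0,"rz":-5,"gripper":0.5},{"dx":-0.016,"dy":-0.044,"dz":0,"rx":0,"ry":0,"rz":-5,"gripper":0.5},{"dx":-0.019,"dy":-0.042,"dz":-0.015,"rx":0,"ry":0,"rz":-5.4,"gripper":0.5},{"dx":-0.021,"dy":-0.041,"dz":-0.015,"rx":0,"ry":0,"rz":0,"gripper":0.5},{"dx":-0.021,"dy":-0.041,"dz":-0.015,"rx":0,"ry":0,"rz":0,"gripper":0.5},{"dx":-0.021,"dy":-0.041,"dz":-0.015,"rx":0,"ry":0,"rz":0,"gripper":0.5},{"dx":-0.025,"dy":-0.036,"dz":-0.02,"rx":0,"ry":0,"rz":0,"gripper":0.5},{"dx":0,"dy":0,"dz":-0.034,"rx":0,"ry":0,"rz":0,"gripper":0.5},{"dx":0,"dy":0,"dz":0,"rx":0,"ry":0,"rz":0,"gripper":0.5},{"dx":0,"dy":0,"dz":0,"rx":0,"ry":0,"rz":0,"gripper":0.5},{"dx":0,"dy":0,"dz":0,"rx":0,"ry":0,"rz":0,"gripper":0.5}])

```text
t: 24.0
eef_pos: [337.0, -324.8, 173.2]
tcp_rot: [-1.571, -0.002, -1.007]
ft_force: [-0.0, 0.1, -0.3]
opening: 0.502
```

Request:
jog_arm(series=[{"dx":0,"dy":0,"dz":-0.045,"rx":0,"ry":0,"rz":0,"gripper":0.5},{"dx":0,"dy":0,"dz":-0.037,"rx":0,"ry":0,"rz":0,"gripper":0.5},{"dx":0,"dy":0,"dz":-0.02,"rx":0,"ry":0,"rz":0,"gripper":0.5},{"dx":0,"dy":0,"dz":0,"rx":0,"ry":0,"rz":0,"gripper":0.5},{"dx":0,"dy":0,"dz":0,"rx":0,"ry":0,"rz":0,"gripper":0.5},{"dx":0,"dy":0,"dz":0,"rx":0,"ry":0,"rz":0,"gripper":0},{"dx":0,"dy":0,"dz":0,"rx":0,"ry":0,"rz":0,"gripper":0},{"dx":0,"dy":0,"dz":0,"rx":0,"ry":0,"rz":0,"gripper":0},{"dx":0,"dy":0,"dz":0,"rx":0,"ry":0,"rz":0,"gripper":0},{"dx":0,"dy":0,"dz":0,"rx":0,"ry":0,"rz":0,"gripper":0},{"dx":0,"dy":0,"dz":0,"rx":0,"ry":0,"rz":0,"gripper":0}])

```text
t: 25.1
eef_pos: [336.4, -324.6, 70.0]
tcp_rot: [-1.571, -0.0, -1.008]
ft_force: [-1.5, 1.1, 5.5]
opening: 0.149
```

Request:
jog_arm(series=[{"dx":0,"dy":0,"dz":0.02,"rx":0,"ry":0,"rz":0,"gripper":0},{"dx":0,"dy":0,"dz":0.04,"rx":0,"ry":0,"rz":0,"gripper":0},{"dx":0,"dy":0,"dz":0.04,"rx":0,"ry":0,"rz":0,"gripper":0},{"dx":0,"dy":0,"dz":0.03,"rx":0,"ry":0,"rz":0,"gripper":0},{"dx":0,"dy":0,"dz":0,"rx":0,"ry":0,"rz":0,"gripper":0},{"dx":0,"dy":0,"dz":0,"rx":0,"ry":0,"rz":0,"gripper":0},{"dx":0,"dy":0,"dz":0,"rx":0,"ry":0,"rz":0,"gripper":0}])

```text
t: 25.8
eef_pos: [335.9, -324.0, 198.3]
tcp_rot: [-1.571, 0.003, -1.008]
ft_force: [-0.2, -0.4, -4.5]
opening: 0.147
```

```bash
python3 w.py; ls pics|grep ^w
```

```text
[-0.24834673  0.1041546  -3.56493791] [0.71030564 0.43509819 0.61567086] kg 0.3633983594790086 26.6 [ 336.4 -324.6  199.9] [-1.571 -0.    -1.007] 0.14457686798992128
w11.45_top.png
w11.50_side.png
w18.05_top.png
w18.10_side.png
w25.85_top.png
w25.90_side.png
```

```bash
python3 w.py; python3 - <<'E'
import cv2
im=cv2.imread("pics/w25.85_top.png");cv2.imwrite("pics/c14.png",cv2.resize(im[150:350,80:280],None,fx=4,fy=3.0,interpolation=cv2.INTER_CUBIC))
im=cv2.imread("pics/w25.90_side.png");cv2.imwrite("pics/c15.png",cv2.resize(im[240:400,150:350],None,fx=4,fy=3.75,interpolation=cv2.INTER_CUBIC))
E
```

```text
[-0.05993128  0.15321167 -3.41117297] [0.45023436 0.52791262 0.47561902] kg 0.3477240540314537 27.4 [ 336.4 -324.6  199.9] [-1.571 -0.    -1.008] 0.14764347196499897
```

View pics/w25.85_top.png

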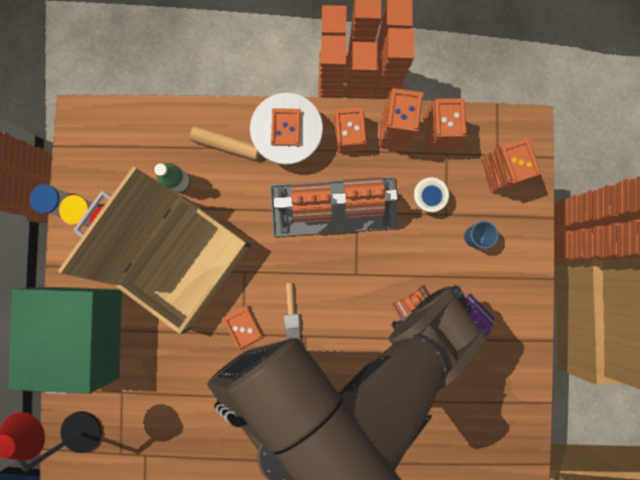

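View pics/c14.png

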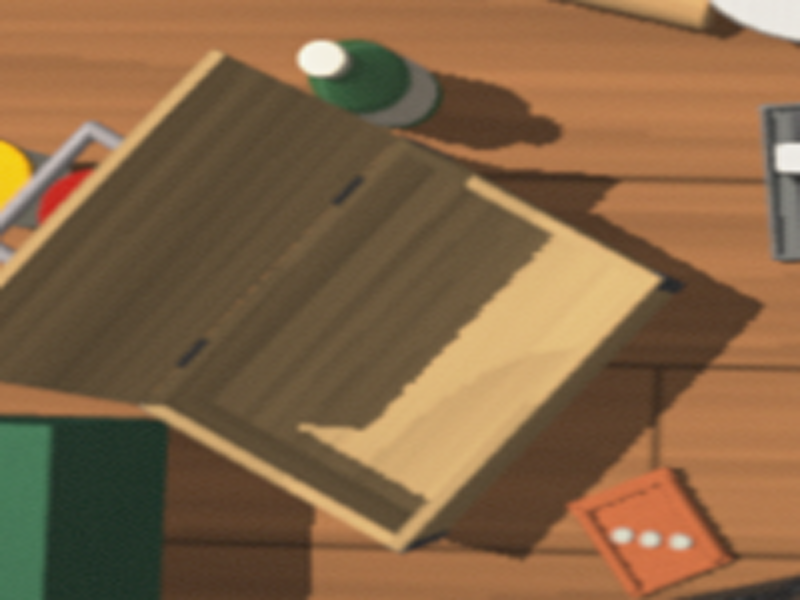

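View pics/c15.png

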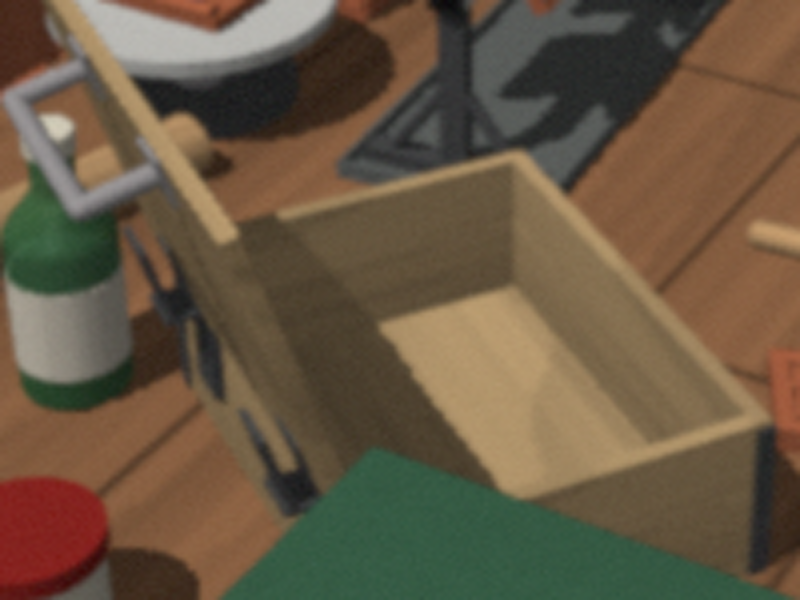

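Request:
jog_arm(series=[{"dx":0.01,"dy":0.018,"dz":0.04,"rx":0,"ry":0,"rz":8,"gripper":0},{"dx":0.02,"dy":0.035,"dz":0.02,"rx":0,"ry":0,"rz":8,"gripper":0},{"dx":0.022,"dy":0.039,"dz":0,"rx":0,"ry":0,"rz":8,"gripper":0},{"dx":0.022,"dy":0.039,"dz":0,"rx":0,"ry":0,"rz":8,"gripper":0},{"dx":0.02,"dy":0.04,"dz":0,"rx":0,"ry":0,"rz":8,"gripper":0},{"dx":0.007,"dy":0.045,"dz":0,"rx":0,"ry":0,"rz":8,"gripper":0},{"dx":0.007,"dy":0.045,"dz":0,"rx":0,"ry":0,"rz":8,"gripper":0},{"dx":0.007,"dy":0.045,"dz":0,"rx":0,"ry":0,"rz":8,"gripper":0},{"dx":0.005,"dy":0.045,"dz":0,"rx":0,"ry":0,"rz":8,"gripper":0},{"dx":0.005,"dy":0.045,"dz":0,"rx":0,"ry":0,"rz":8,"gripper":0},{"dx":0.005,"dy":0.045,"dz":0,"rx":0,"ry":0,"rz":8,"gripper":0}])

```text
t: 28.5
eef_pos: [466.3, 118.3, 260.0]
tcp_rot: [-1.571, -0.0, 0.534]
ft_force: [-0.0, -0.3, -3.2]
opening: 0.144
```

Request:
jog_arm(series=[{"dx":0.008,"dy":0.04,"dz":0,"rx":0,"ry":0,"rz":6.4,"gripper":0},{"dx":0.008,"dy":0.04,"dz":0,"rx":0,"ry":0,"rz":6.4,"gripper":0},{"dx":0.008,"dy":0.04,"dz":0,"rx":0,"ry":0,"rz":6.4,"gripper":0},{"dx":0.009,"dy":0.038,"dz":0,"rx":0,"ry":0,"rz":6.5,"gripper":0},{"dx":0,"dy":0,"dz":0,"rx":0,"ry":0,"rz":0,"gripper":0},{"dx":0,"dy":0,"dz":0,"rx":0,"ry":0,"rz":0,"gripper":0},{"dx":0,"dy":0,"dz":0,"rx":0,"ry":0,"rz":0,"gripper":0}])

```text
t: 29.2
eef_pos: [499.2, 273.7, 259.7]
tcp_rot: [-1.571, 0.001, 0.976]
ft_force: [0.4, 0.2, -3.3]
opening: 0.145
```

```bash
python3 - <<'E'
from h import *
d=env.read_camera("side");t=env.read_camera("top")
s=env.state();print(s["t"],s["eef_pos"].round(1),s["tcp_rot"].round(3),s["opening"],s["joints"].round(2))
crop(d,180,150,200,150,4,"c16.png")
c=env.camera_info("top");R=np.radians(56);bx=np.array([np.cos(R),np.sin(R)]);by=np.array([-bx[1],bx[0]])
# inside box rim corners overlay on open box
im=cv2.imread("pics/w25.85_top.png");x,y,k=110,170,5
z=cv2.resize(im[y:y+170,x:x+160],None,fx=k,fy=3.5*k/5*5/3.5,interpolation=cv2.INTER_CUBIC)
for ctr,col in(((444,310.4),(0,0,255)),((445.5,312),(0,255,0))):
    X=[np.r_[np.array(ctr)+a*110*bx+b*150*by,110] for a,b in((-1,-1),(1,-1),(1,1),(-1,1))]
    cv2.polylines(z,[((P("top",X)-[x,y]+.5)*k).astype(int).reshape(-1,1,2)],True,col,1)
cv2.imwrite("pics/c17.png",z[:600])
E
```

```text
29.3 [499.4 273.5 260. ] [-1.571 -0.     0.975] 0.14663165323219607 [ 0.39  0.38  1.65 -0.    1.11 -0.59]
```

View pics/c16.png

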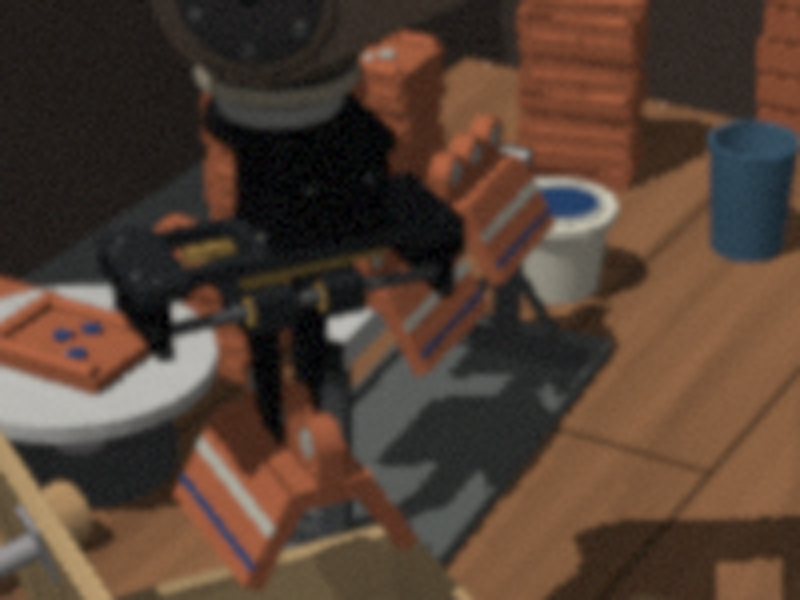

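View pics/c17.png

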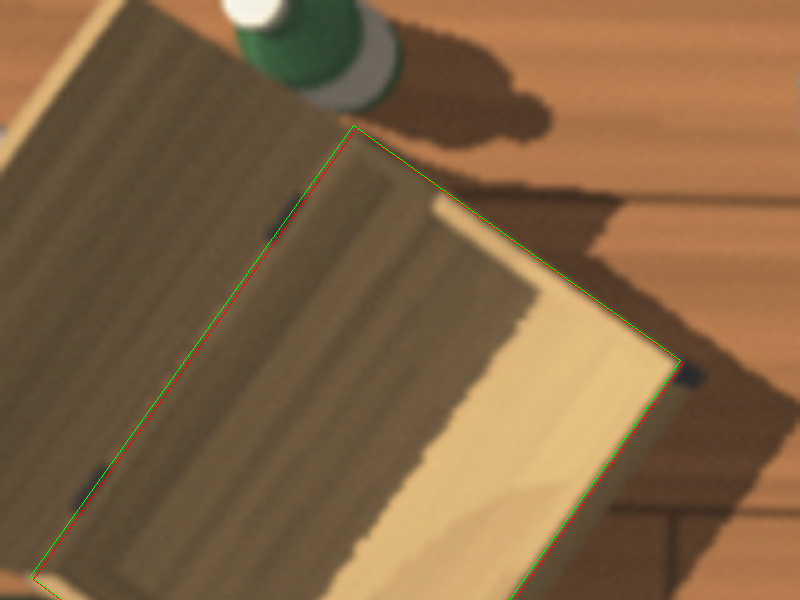

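Request:
jog_arm(series=[{"dx":0,"dy":0.001,"dz":-0.04,"rx":0,"ry":0,"rz":0,"gripper":0},{"dx":0,"dy":0,"dz":-0.045,"rx":0,"ry":0,"rz":0,"gripper":0},{"dx":0,"dy":0,"dz":-0.045,"rx":0,"ry":0,"rz":0,"gripper":0},{"dx":0,"dy":0,"dz":-0.03,"rx":0,"ry":0,"rz":0,"gripper":0},{"dx":0,"dy":0,"dz":-0.013,"rx":0,"ry":0,"rz":0,"gripper":0},{"dx":0,"dy":0,"dz":-0.003,"rx":0,"ry":0,"rz":0,"gripper":0},{"dx":0,"dy":0,"dz":-0.002,"rx":0,"ry":0,"rz":0,"gripper":0},{"dx":0,"dy":0,"dz":0,"rx":0,"ry":0,"rz":0,"gripper":0}])

```text
t: 30.1
eef_pos: [500.1, 275.5, 83.2]
tcp_rot: [-1.572, -0.002, 0.977]
ft_force: [0.4, 0.0, -3.7]
opening: 0.149
```

Request:
jog_arm(series=[{"dx":0,"dy":0,"dz":-0.002,"rx":0,"ry":0,"rz":0,"gripper":0},{"dx":0,"dy":0,"dz":-0.001,"rx":0,"ry":0,"rz":0,"gripper":0},{"dx":0,"dy":0,"dz":0,"rx":0,"ry":0,"rz":0,"gripper":0}])

```text
t: 30.4
eef_pos: [499.9, 275.6, 80.1]
tcp_rot: [-1.572, -0.002, 0.977]
ft_force: [-1.0, -0.7, 4.9]
opening: 0.142
```

Request:
jog_arm(series=[{"dx":0,"dy":0,"dz":0,"rx":0,"ry":0,"rz":0,"gripper":0.4},{"dx":0,"dy":0,"dz":0,"rx":0,"ry":0,"rz":0,"gripper":0.4},{"dx":0,"dy":0,"dz":0,"rx":0,"ry":0,"rz":0,"gripper":0.4},{"dx":0,"dy":0,"dz":0,"rx":0,"ry":0,"rz":0,"gripper":0.4},{"dx":0,"dy":0,"dz":0.03,"rx":0,"ry":0,"rz":0,"gripper":0.4},{"dx":0,"dy":0,"dz":0.045,"rx":0,"ry":0,"rz":0,"gripper":0.4},{"dx":0,"dy":0,"dz":0.045,"rx":0,"ry":0,"rz":0,"gripper":0.4},{"dx":0,"dy":-0.02,"dz":0.045,"rx":0,"ry":0,"rz":0,"gripper":0.4},{"dx":0,"dy":-0.03,"dz":0.04,"rx":0,"ry":0,"rz":0,"gripper":0.4},{"dx":0.0,"dy":-0.03,"dz":0.04,"rx":0,"ry":0,"rz":0,"gripper":0.4},{"dx":0.0,"dy":-0.03,"dz":0.04,"rx":0,"ry":0,"rz":0,"gripper":0.4},{"dx":0.0,"dy":-0.03,"dz":0.04,"rx":0,"ry":0,"rz":0,"gripper":0.4}])

```text
t: 31.6
eef_pos: [498.9, 134.2, 405.6]
tcp_rot: [-1.571, -0.0, 0.977]
ft_force: [0.9, -0.7, -0.5]
opening: 0.397
```

```bash
python3 - <<'E'
from h import *
d=env.read_camera("side");t=env.read_camera("top")
s=env.state();print(s["t"],s["eef_pos"].round(1),s["tcp_rot"].round(3),s["opening"])
cv2.imwrite("pics/side7.png",d[:,:,::-1]);cv2.imwrite("pics/top7.png",t[:,:,::-1])
E
```

```text
31.7 [500.3 133.  409.1] [-1.577 -0.005  0.974] 0.3998689640529913
```

View pics/side7.png

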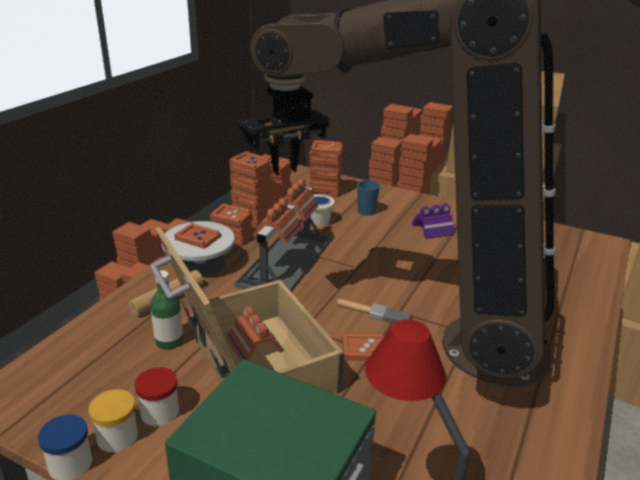

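View pics/top7.png

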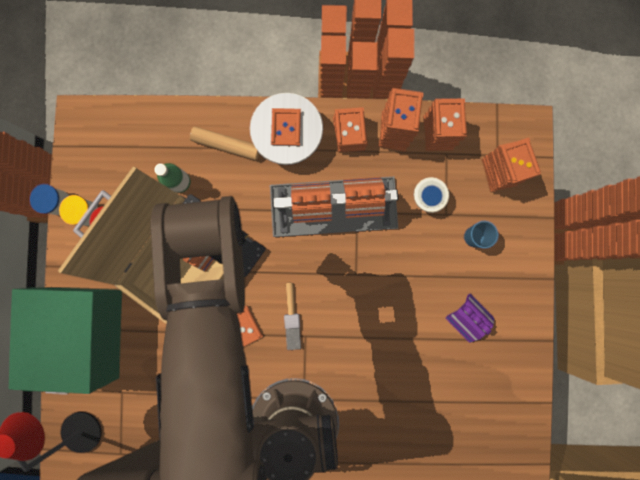

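```bash
python3 - <<'E'
from h import *
t=cv2.imread("pics/top7.png")[:,:,::-1];d=cv2.imread("pics/side7.png")[:,:,::-1]
crop(t,60,180,60,70,8,"c18.png");crop(d,140,240,60,70,8,"c19.png")
bx=np.array([.559,.829]);h=np.array([445.5,312])+110*bx
for th in(1.78,1.83,1.87):
    p=np.r_[h+(-200*np.cos(th)+50*np.sin(th))*bx,110+200*np.sin(th)+50*np.cos(th)];print(th,p.round(1),((P("top",p)-[60,180])*8).round(),((P("side",p)-[140,240])*8).round())
E
```

```text
1.78 [557.5 478.2 295.3] [[256. 263.]] [[216. 295.]]
1.83 [562.7 485.8 290.5] [[240. 247.]] [[180. 321.]]
1.87 [566.7 491.7 286.4] [[227. 235.]] [[152. 343.]]
```

View pics/c18.png

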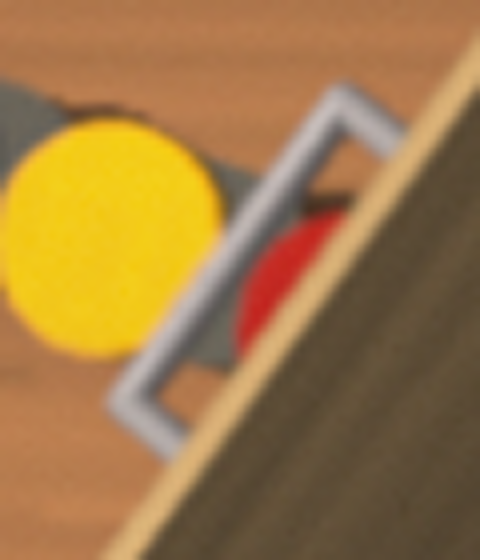

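View pics/c19.png

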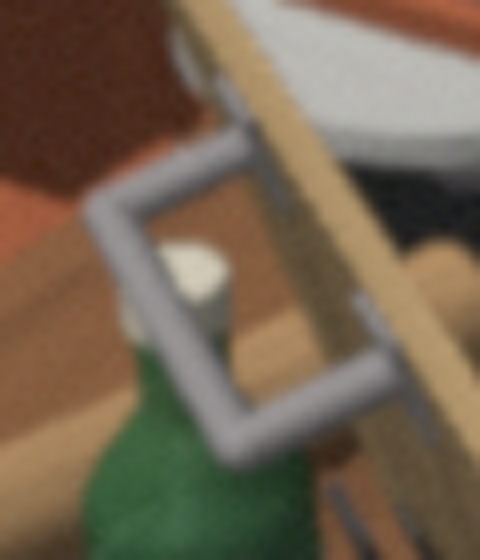

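Request:
jog_arm(series=[{"dx":0.008,"dy":0.044,"dz":0,"rx":0,"ry":0,"rz":0,"gripper":0.28},{"dx":0.008,"dy":0.044,"dz":0,"rx":0,"ry":0,"rz":0,"gripper":0.28},{"dx":0.008,"dy":0.044,"dz":0,"rx":0,"ry":0,"rz":0,"gripper":0.28},{"dx":0.008,"dy":0.044,"dz":0,"rx":0,"ry":0,"rz":0,"gripper":0.28},{"dx":0.008,"dy":0.044,"dz":0,"rx":0,"ry":0,"rz":0,"gripper":0.28},{"dx":0.008,"dy":0.044,"dz":0,"rx":0,"ry":0,"rz":0,"gripper":0.28},{"dx":0.008,"dy":0.044,"dz":0,"rx":0,"ry":0,"rz":0,"gripper":0.28},{"dx":0.008,"dy":0.044,"dz":0,"rx":0,"ry":0,"rz":0,"gripper":0.28},{"dx":0,"dy":0,"dz":0,"rx":0,"ry":0,"rz":0,"gripper":0.28},{"dx":0,"dy":0,"dz":0,"rx":0,"ry":0,"rz":0,"gripper":0.28},{"dx":0,"dy":0,"dz":0,"rx":0,"ry":0,"rz":0,"gripper":0.28}])

```text
t: 32.8
eef_pos: [563.3, 486.8, 403.6]
tcp_rot: [-1.571, 0.001, 0.977]
ft_force: [-0.1, -0.8, 0.2]
opening: 0.282
```

Request:
jog_arm(series=[{"dx":0.002,"dy":0.001,"dz":-0.04,"rx":0,"ry":0,"rz":0,"gripper":0.28},{"dx":0,"dy":0,"dz":-0.03,"rx":0,"ry":0,"rz":0,"gripper":0.28},{"dx":0,"dy":0,"dz":-0.025,"rx":0,"ry":0,"rz":0,"gripper":0.28},{"dx":0,"dy":0,"dz":0,"rx":0,"ry":0,"rz":0,"gripper":0.28}])

```text
t: 33.2
eef_pos: [564.9, 486.6, 306.1]
tcp_rot: [-1.569, 0.005, 0.976]
ft_force: [-0.3, -0.9, 1.2]
opening: 0.28
```

```bash
python3 - <<'E'
from h import *
d=env.read_camera("side")
s=env.state();print(s["t"],s["eef_pos"].round(1),s["ft_force"],s["opening"])
crop(d,110,180,120,110,6,"c20.png")
E
```

```text
33.25 [565.4 487.2 308.8] [-0.08628349 -0.14163932  1.05341594] 0.276097596267699
```

View pics/c20.png

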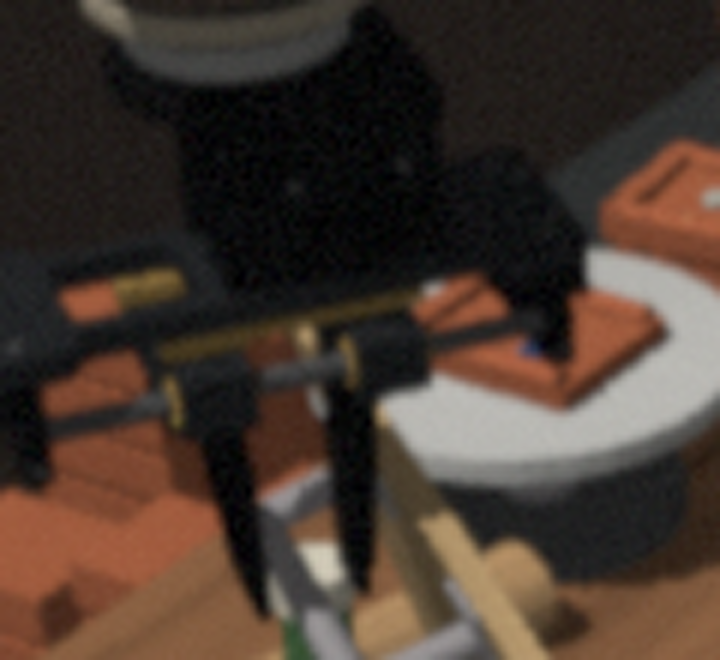

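Request:
jog_arm(series=[{"dx":0,"dy":0,"dz":-0.018,"rx":0,"ry":0,"rz":0,"gripper":0.28},{"dx":0,"dy":0,"dz":-0.008,"rx":0,"ry":0,"rz":0,"gripper":0.28},{"dx":0,"dy":0,"dz":0,"rx":0,"ry":0,"rz":0,"gripper":0},{"dx":0,"dy":0,"dz":0,"rx":0,"ry":0,"rz":0,"gripper":0},{"dx":0,"dy":0,"dz":0,"rx":0,"ry":0,"rz":0,"gripper":0},{"dx":0,"dy":0,"dz":0,"rx":0,"ry":0,"rz":0,"gripper":0}])

```text
t: 33.85
eef_pos: [564.6, 486.8, 284.1]
tcp_rot: [-1.571, 0.004, 0.977]
ft_force: [-7.5, -10.9, 4.3]
opening: 0.119
```

Request:
jog_arm(series=[{"dx":-0.0105,"dy":-0.0156,"dz":0.0092,"rx":0,"ry":0,"rz":0,"gripper":0},{"dx":-0.011,"dy":-0.0163,"dz":0.0072,"rx":0,"ry":0,"rz":0,"gripper":0},{"dx":-0.0114,"dy":-0.0168,"dz":0.0052,"rx":0,"ry":0,"rz":0,"gripper":0},{"dx":-0.0116,"dy":-0.0172,"dz":0.0031,"rx":0,"ry":0,"rz":0,"gripper":0},{"dx":-0.0117,"dy":-0.0173,"dz":0.001,"rx":0,"ry":0,"rz":0,"gripper":0},{"dx":-0.0117,"dy":-0.0173,"dz":-0.0012,"rx":0,"ry":0,"rz":0,"gripper":0},{"dx":-0.0116,"dy":-0.0172,"dz":-0.0033,"rx":0,"ry":0,"rz":0,"gripper":0}])

```text
t: 34.55
eef_pos: [485.5, 371.0, 306.2]
tcp_rot: [-1.571, -0.004, 0.977]
ft_force: [-2.4, 2.5, 4.0]
opening: 0.117
```

Request:
jog_arm(series=[{"dx":-0.0113,"dy":-0.0168,"dz":-0.0054,"rx":0,"ry":0,"rz":0,"gripper":0},{"dx":-0.011,"dy":-0.0163,"dz":-0.0074,"rx":0,"ry":0,"rz":0,"gripper":0},{"dx":-0.0105,"dy":-0.0156,"dz":-0.0093,"rx":0,"ry":0,"rz":0,"gripper":0},{"dx":-0.0099,"dy":-0.0147,"dz":-0.0112,"rx":0,"ry":0,"rz":0,"gripper":0},{"dx":-0.0092,"dy":-0.0137,"dz":-0.0129,"rx":0,"ry":0,"rz":0,"gripper":0},{"dx":-0.0084,"dy":-0.0125,"dz":-0.0145,"rx":0,"ry":0,"rz":0,"gripper":0},{"dx":-0.0076,"dy":-0.0112,"dz":-0.016,"rx":0,"ry":0,"rz":0,"gripper":0}])

```text
t: 35.25
eef_pos: [417.0, 269.7, 228.3]
tcp_rot: [-1.57, -0.001, 0.977]
ft_force: [-3.8, 3.8, 1.2]
opening: 0.117
```

Request:
jog_arm(series=[{"dx":-0.0066,"dy":-0.0098,"dz":-0.0173,"rx":0,"ry":0,"rz":0,"gripper":0},{"dx":-0.0056,"dy":-0.0083,"dz":-0.0184,"rx":0,"ry":0,"rz":0,"gripper":0},{"dx":-0.0045,"dy":-0.0067,"dz":-0.0193,"rx":0,"ry":0,"rz":0,"gripper":0},{"dx":-0.003,"dy":-0.0045,"dz":-0.0155,"rx":0,"ry":0,"rz":0,"gripper":0},{"dx":0,"dy":0,"dz":0,"rx":0,"ry":0,"rz":0,"gripper":0}])

```text
t: 35.75
eef_pos: [397.2, 240.1, 156.1]
tcp_rot: [-1.569, 0.002, 0.976]
ft_force: [-8.0, 0.5, -1.5]
opening: 0.121
```

Request:
jog_arm(series=[{"dx":0,"dy":-0.001,"dz":-0.002,"rx":0,"ry":0,"rz":0,"gripper":0},{"dx":0,"dy":0,"dz":-0.002,"rx":0,"ry":0,"rz":0,"gripper":0},{"dx":0,"dy":0,"dz":0,"rx":0,"ry":0,"rz":0,"gripper":0}])

```text
t: 36.05
eef_pos: [396.8, 239.5, 153.3]
tcp_rot: [-1.568, 0.003, 0.977]
ft_force: [-10.6, 1.1, -0.8]
opening: 0.118
```

Request:
jog_arm(series=[{"dx":0,"dy":0,"dz":-0.001,"rx":0,"ry":0,"rz":0,"gripper":0},{"dx":0,"dy":0,"dz":0,"rx":0,"ry":0,"rz":0,"gripper":0.5},{"dx":0,"dy":0,"dz":0,"rx":0,"ry":0,"rz":0,"gripper":0.5},{"dx":0,"dy":0,"dz":0,"rx":0,"ry":0,"rz":0,"gripper":0.5},{"dx":0,"dy":0,"dz":0,"rx":0,"ry":0,"rz":0,"gripper":0.5},{"dx":0,"dy":0,"dz":0,"rx":0,"ry":0,"rz":0,"gripper":0.5},{"dx":0,"dy":0,"dz":0.03,"rx":0,"ry":0,"rz":0,"gripper":0.5},{"dx":0,"dy":0,"dz":0.045,"rx":0,"ry":0,"rz":0,"gripper":0.5},{"dx":0,"dy":0,"dz":0.045,"rx":0,"ry":0,"rz":0,"gripper":0.5},{"dx":0.02,"dy":-0.04,"dz":0.02,"rx":0,"ry":0,"rz":0,"gripper":0.5},{"dx":0.02,"dy":-0.04,"dz":0.02,"rx":0,"ry":0,"rz":0,"gripper":0.5},{"dx":0.01,"dy":-0.045,"dz":0,"rx":0,"ry":0,"rz":0,"gripper":0.5}])

```text
t: 37.25
eef_pos: [450.0, 113.6, 314.5]
tcp_rot: [-1.575, -0.003, 0.978]
ft_force: [0.3, 0.2, -0.8]
opening: 0.499
```

Request:
jog_arm(series=[{"dx":0.01,"dy":-0.045,"dz":0,"rx":0,"ry":0,"rz":0,"gripper":0.5},{"dx":0.01,"dy":-0.045,"dz":0,"rx":0,"ry":0,"rz":0,"gripper":0.5},{"dx":0,"dy":-0.045,"dz":0,"rx":0,"ry":0,"rz":0,"gripper":0.5},{"dx":0,"dy":-0.045,"dz":0,"rx":0,"ry":0,"rz":0,"gripper":0.5},{"dx":0,"dy":0,"dz":0,"rx":0,"ry":0,"rz":0,"gripper":0.5},{"dx":0,"dy":0,"dz":0,"rx":0,"ry":0,"rz":0,"gripper":0.5},{"dx":0,"dy":0,"dz":0,"rx":0,"ry":0,"rz":0,"gripper":0.5},{"dx":0,"dy":0,"dz":0,"rx":0,"ry":0,"rz":0,"gripper":0.5}])

```text
t: 38.05
eef_pos: [468.4, -64.4, 312.0]
tcp_rot: [-1.571, -0.0, 0.979]
ft_force: [-0.2, -0.4, -0.1]
opening: 0.502
```

```bash
python3 - <<'E'
from h import *
d=env.read_camera("side");t=env.read_camera("top")
s=env.state();print(s["t"],s["eef_pos"].round(1),s["ft_force"].round(1),s["opening"])
cv2.imwrite("pics/side8.png",d[:,:,::-1]);cv2.imwrite("pics/top8.png",t[:,:,::-1])
crop(d,180,250,180,150,4,"c21.png")
a=cv2.imread("pics/side0.png")[250:400,180:360].astype(int)[:,:,::-1];print("diff lid region",np.abs(a-d[250:400,180:360]).mean())
E
```

```text
38.15 [468.4 -64.4 311.9] [ 0.3 -0.1  0.6] 0.502134528868785
diff lid region 2.532395061728395
```

View pics/side8.png

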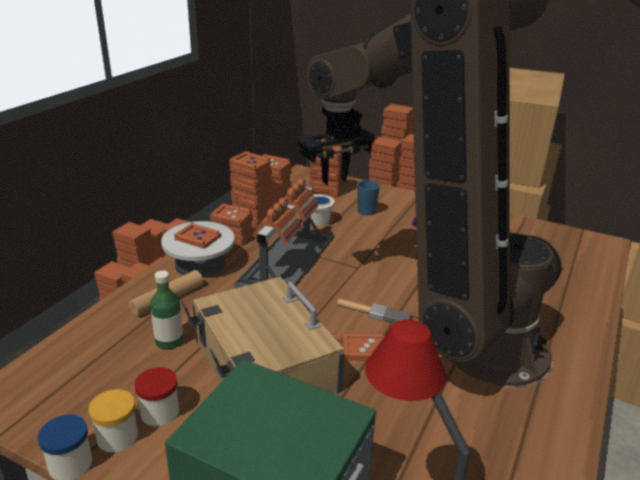

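View pics/top8.png

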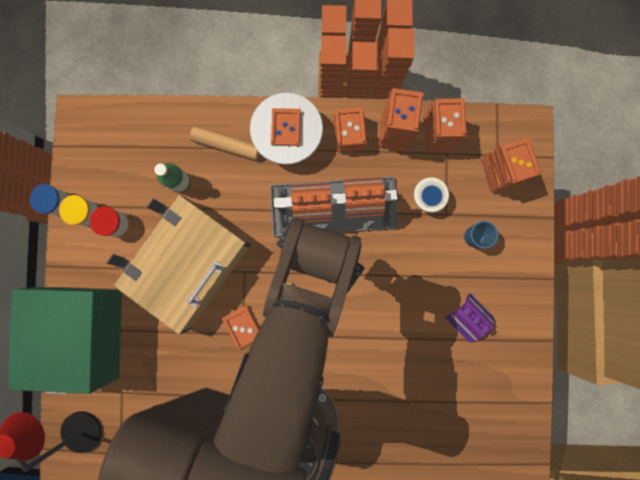

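View pics/c21.png

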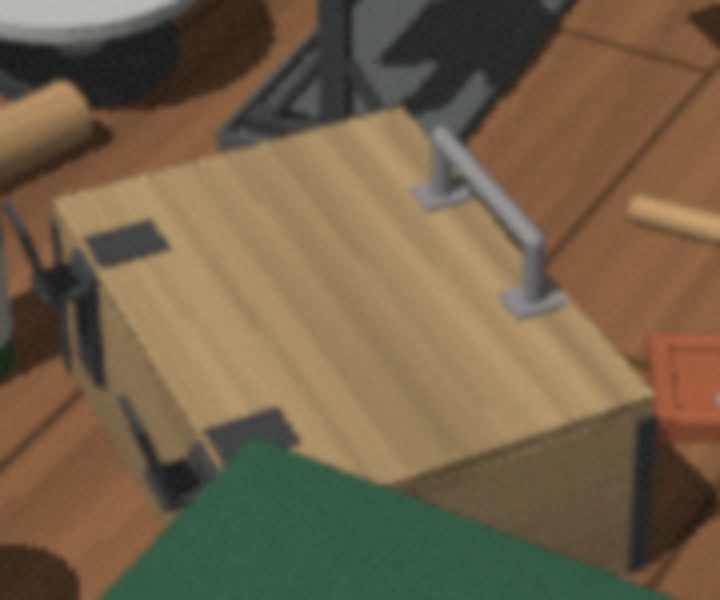

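```bash
python3 -c "
from cell import env
print(env.job_done(), env.state()['t'])"
```

```text
the job is handed in; nothing more can be done
the job is handed in; nothing more can be done
```

The job is handed in after about 38 s of robot time. I saw three orange tiles on the bench and no fourth one; the purple look-alike was left alone.

- **Lid:** I opened it onto its stop; the handle's position in both cameras put it at about 1.84 rad, against 1.83 for the stop. At the end I shut it, and it looks as it did at the start.
- **Damp tiles:** two weighed about 0.50 and 0.47 kg. Both now hang astride the bar, seated squarely, one near each end position.
- **Dry tile:** the third weighed 0.36 kg, and 0.35 kg on a second weighing. It stands upright on the box floor.
- **Last pictures:** both tiles are still on the bar and the lid is shut. The paint pot, bottle and cup show no movement, and the arm is clear of everything.

The dry tile was last seen upright just before the lid was shut, so its final state inside the closed box is not visible. No check failed. The only disagreements were a few millimetres between the two camera views when locating the tiles and the bar.

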